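Closing-time cap check at the toy repair bench

TASK

Before closing the toy repair bench, gently twist the cap of every screw jar in the rack to find the loose ones, without forcing a cap that resists; stand each jar with a loose cap upright in the wooden rework tray and leave the tight ones in their pockets. When that is done, and not before, switch the whole row of toggles off by sweeping them over towards the robot. Do not knock any jar over, and leave the car, tin and wrench alone.

Things in the scene. Friction and masses are not known exactly. Their poses are not given: they have to be found in the camera images.
- rack: plywood jar rack, fixed, 245 x 245 mm; origin: centre of its underside. Nine square pockets, 47 mm clear, at x = -85, 0, +85 and y = -85, 0, +85 mm; pocket floors 8 mm up, walls 6 mm thick, tops 33 mm up. 7 to 9 hold a jar (jars have no poses of their own in the state); in an empty one closing fingers meet nothing. Pockets keep the jars, square to the rack, from turning
- cap_grip (a point): a point at the rack's middle pocket column, on the axis of the nearest row (x = -85, y = 0 mm in the rack's frame) and 84 mm above the rack's underside: the height at which a cap is gripped. All jars are alike: clear body 44 x 44 mm, 52 mm high; round white screw cap 50 mm across, 58 to 86 mm above the jar's underside; 0.18 kg; can be lifted by the cap
- cap_tops (a point): a point over the rack's centre at the height of the cap tops. 1 to 3 of the caps are loose: such a cap turns easily (0.02 N m), 1.5 rad either way, and stays there. A tight one is a stiff spring (6 N m/rad), goes back when let go, and must not be forced past 0.3 rad (a 20 to 30 N grip slips first; keep fingertips above the 52 mm shoulder). A black bar on the cap top shows its turn
- tray: rework tray: light-wood tray, empty at first, loose (0.7 kg, may be shoved), outside 250 x 130 mm (x, y), 25 mm high, walls and floor 5 mm thick; origin: centre of its underside. Two dividers across x, 22 mm high, make three equal compartments, centres at x = -82, 0, +82 mm, for one jar each. It and the switch bank stand either side of the rack, either way round
- bank: switch bank: fixed grey box 190 x 60 mm (x, y), 30 mm high, origin at the centre of its underside. Four steel toggles on its top in a row along x, at x = +54, +18, -18, -54 mm, y = 0 (pivot z = 30 mm; 8 mm stick, 10 mm ball end, top 33 mm above the pivot). Upright is on; off leans to the bank's -x end, the end nearer the robot
- toggle_1 (a joint): lean of toggle 1 (1 is at the bank's +x end, 4 at its -x end), rad: near 0 upright = on, grows as it leans to the bank's -x end, 0.7 and more = off, stop at 1.2 (the ball's top is then 15 mm above the pivot). Light friction (0.03 N m); it stays where it is pushed
- toggle_2 (a joint): lean of toggle 2 (1 is at the bank's +x end, 4 at its -x end), rad: near 0 upright = on, grows as it leans to the bank's -x end, 0.7 and more = off, stop at 1.2 (the ball's top is then 15 mm above the pivot). Light friction (0.03 N m); it stays where it is pushed
- toggle_3 (a joint): lean of toggle 3 (1 is at the bank's +x end, 4 at its -x end), rad: near 0 upright = on, grows as it leans to the bank's -x end, 0.7 and more = off, stop at 1.2 (the ball's top is then 15 mm above the pivot). Light friction (0.03 N m); it stays where it is pushed
- toggle_4 (a joint): lean of toggle 4 (1 is at the bank's +x end, 4 at its -x end), rad: near 0 upright = on, grows as it leans to the bank's -x end, 0.7 and more = off, stop at 1.2 (the ball's top is then 15 mm above the pivot). Light friction (0.03 N m); it stays where it is pushed
- toy_car: bystander: red toy car, 110 x 50 x 54 mm, beyond the rack; leave alone
- tin: bystander: upright tin, 66 mm across, 90 mm high, beyond the rack; leave alone
- wrench: bystander: wrench lying beyond the rack, 170 mm long; leave alone
Not all that is in view belongs to the job. There is more than one size of the bank; the job needs the largest.

How it is judged:
By the outcome, as a careful person would: the job done as asked, in the order asked, and still so for the second after the job is handed in, with the robot touching nothing.
Of jar_a, jar_b, jar_c, jar_d, jar_e, jar_f, jar_g, jar_h, jar_i only 7 to 9 are there at a start; the rules pass over those that are not, and their reading is None.
At some moment in a run one of tray may be knocked a few centimetres aside while the robot is not near it.
It also fails if it takes over 192 s, if anything falls off the work surface, if the arm or the gripper's body presses on something with over 40 N, if the wrist force passes 120 N, or if a joint passes its speed limit or range.

ROBOT

A 6-joint arm with a two-finger parallel gripper is mounted at the origin on the work surface. World frame = base frame: x ahead of the robot, y to its left, z up, the work surface at z = 0. Lengths are in m, angles in rad, forces in N, time in s.
With the tool pointing down it reaches from about 0.425 to 0.95 m from the base axis. Payload 3.5 kg.
Tool frame: the origin (TCP) lies midway between the tips of the shut fingers; the grasp point (between the pads) lies 19 mm behind it (ctrl.hold_point_z is the distance from the TCP to the grasp point, in m); z points along the fingers, y is the line along which they close (so a half turn about z gives the same grasp; the last joint's range is limited). The gripper opens to 85 mm and grips with 20 to 120 N. Pads are 22 mm wide; open, the fingers measure 114 mm over their backs; the gripper's body (76 mm by 85 mm) begins 54 mm behind the grasp point. The pads swing forward as they close: fully open they stand 13 mm farther back than shut.
Start: joints at [-1.258, 0.286, 1.577, -0, 1.279, -0.15], TCP at [0.301, -0.604, 0.231] pointing down, gripper open.
Joint ranges: [-2.77, 2.77], [-0.9, 2.22], [0.21, 2.48], [-1.53, 4.67], [0.24, 2.81], [-2.84, 2.84]. Speed limits (rad/s): [2.79, 2.79, 3.14, 3.14, 3.14, 3.14].

INTERFACE

Orientations are given as a unit quaternion [x, y, z, w].
In Python, from plant import readout, cams, sign_off, ctrl gives the robot as it stands. The module is installed in compiled form; this text tells all that it offers.
- The arm moves only by the tool step_arm, never from a script. Its argument "increments" is a list of rows, each a list of 2 entries, a list of its own where there are three numbers: the shift along the world's x, y, z in mm, then the turn, a rotation vector about the world's x, y, z in rad. In form: [[[x, y, z], [rx, ry, rz]], ...]. A call has 1 to 8 rows; each row shifts and turns the commanded pose from where the row before left it; what a row does not reach is not made up. A row lasts 1/12 s, in which the tool goes at most 41.7 mm and 7.16 degrees, less where a joint would pass 70% of its speed; a pose out of reach is approached as far as the arm can. A call is refused whole if a number of a shift passes 41.7 or a number of a turn 0.125, either way. A call with a gripper value outside its range is refused whole. "fingers" is the opening, from -1 (shut) to 1 (fully open), set as the call begins (left out, the last holds). The fingers move at their own pace and stop on an object; "grip_force" is the grip in N (left out, the last holds). Time passes only in rows, so rows that do not move let the fingers close. It gives the time, the measured TCP pose, the force, the opening and the grip force at its end, in the units of the state.
- readout.get_state(): the state, without advancing time (a new reading comes with each control period).
- cams.read_camera(name): name is "scene" or "top" or "wrist"; returns the picture (400x640x3 uint8, red, green, blue); there is no depth.
- cams.get_calibration(name): a dict with "fx", "fy", "cx", "cy" (pixels), "distortion" ([k1, k2, p1, p2, k3] as OpenCV has them; the pictures are not rectified), "eye" and "rotation" of the camera in the world; the wrist camera has in their place "T_tool_cam" (4x4, takes a point from camera to tool coordinates, whose origin is the TCP and whose axes are the flange's). Camera axes: x right, y up, looking along -z (the intrinsics and any distortion apply to the point x, -y, -z); pixel columns grow to the right and rows downward; lengths in m; the calibration is good to about 2 mm. A picture is of the moment at which its call begins: read the wrist's pose just before it. get_calibration takes no time and is no camera call.
- sign_off(): hands the job in; it is judged then, once.
The state is a dict: "time": time; "qpos": joint angles; "dq": joint speeds; "joint_efforts": joint torques, N m; "eef_pos": TCP position; "tcp_rot": TCP orientation; "contact_force": force on the tool from outside, world axes, zero at the start; "wrist_torque": the same for the moment, N m; "opening": opening from 0.0 (shut) to 1.0 (fully open); "finger_force": force on a finger pad.
Only numpy, scipy, OpenCV 4.12 (cv2) and the standard library are available. Lean on these libraries where they do the work, as an engineer would, in place of code of your own. Each camera call takes 0.05 s, during which the arm holds its last target. There are 200 camera calls.

## Working session

There is one attempt and no reset: what is moved stays moved. The work goes in short steps, Python scripts to look and compute and a tool call to move; the robot and the scene stay as the last step left them, time stands still between calls to the robot, and variables do not carry over. Pictures are saved under pics/ and viewed, at most 14 in all, crops included, and the job is handed in when it is done.

Besides the shell and the picture viewer there is one more tool, called after "Request:" as name(argument=value, ...), one argument or row to a line, values as JSON. step_arm: Moves the arm, as the interface text tells. Its arguments: {"type":"object","properties":{"increments":{"type":"array","items":{"type":"array"}},"fingers":{"type":"number"},"grip_force":{"type":"number"}},"required":["increments"]}

```bash
mkdir -p pics; cat > h.py <<'E'
import numpy as np,cv2
from plant import readout,cams,sign_off,ctrl
def snap(n,f):
    im=cams.read_camera(n); cv2.imwrite('pics/'+f,im[:,:,::-1]); return im
E
python3 - <<'E'
from h import *
a=snap('top','t0.png'); b=snap('scene','s0.png')
for n in('top','scene','wrist'): print(n,cams.get_calibration(n))
print(readout.get_state(), ctrl.hold_point_z)
E
```

```text
top {'fx': 517.3741914826309, 'fy': 517.3741914826309, 'cx': 315.4613429429649, 'cy': 191.93715656290502, 'distortion': array([-0.1691079,  0.       ,  0.       ,  0.       ,  0.       ]), 'eye': array([ 0.42941757, -0.06813785,  1.416209  ]), 'rotation': array([-0.03888306,  0.02062001,  0.70841957, -0.70441794])}
scene {'fx': 457.5500540985482, 'fy': 457.5500540985482, 'cx': 319.991157857657, 'cy': 203.86834359084887, 'distortion': array([-0.05480122,  0.        ,  0.        ,  0.        ,  0.        ]), 'eye': array([ 0.98982628, -0.60518278,  1.12373781]), 'rotation': array([0.28223707, 0.10233063, 0.34204132, 0.8904372 ])}
wrist {'fx': 315.34237128366664, 'fy': 315.34237128366664, 'cx': 318.4405283615409, 'cy': 197.05602977861415, 'distortion': array([-0.01981575,  0.        ,  0.        ,  0.        ,  0.        ]), 'T_tool_cam': array([[-2.89555612e-04,  9.47284681e-01,  3.20392961e-01,
         8.19973942e-02],
       [ 9.99999873e-01,  4.06383301e-04, -2.97775271e-04,
         1.35127230e-03],
       [-4.12280301e-04,  3.20392834e-01, -9.47284679e-01,
        -1.43202994e-01],
       [ 0.00000000e+00,  0.00000000e+00,  0.00000000e+00,
         1.00000000e+00]])}
{'time': 0.1, 'qpos': array([-1.25801990e+00,  2.87150294e-01,  1.57802105e+00, -2.05884271e-05,
        1.27859308e+00, -1.49995314e-01]), 'dq': array([ 8.23787467e-04, -2.27106493e-03, -4.59154131e-03,  1.87564492e-04,
        1.38071320e-05,  1.27626853e-03]), 'joint_efforts': array([ 3.75374066e-04, -4.07297230e+01, -2.93699938e+01, -1.28555530e-04,
        3.42167405e-03, -7.09174159e-06]), 'eef_pos': array([ 0.30118193, -0.60342362,  0.23004184]), 'tcp_rot': array([ 9.73348257e-01,  2.29329439e-01, -9.81054344e-05, -1.08149143e-03]), 'contact_force': array([0.13636095, 0.84539787, 0.02249142]), 'wrist_torque': array([-0.01516912,  0.10713432, -0.01769857]), 'finger_force': 0.0, 'opening': 1.0032519145638112} 0.0187
```

View pics/t0.png

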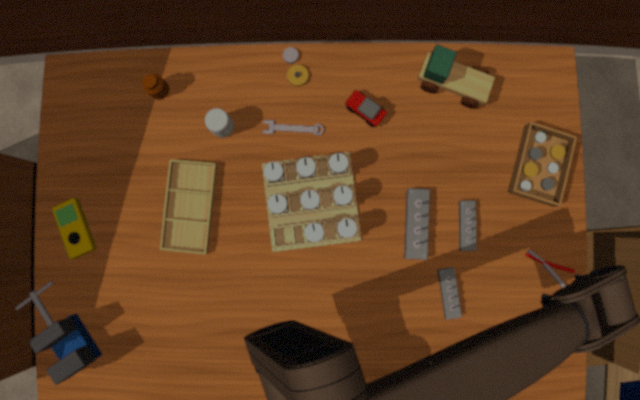

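View pics/s0.png

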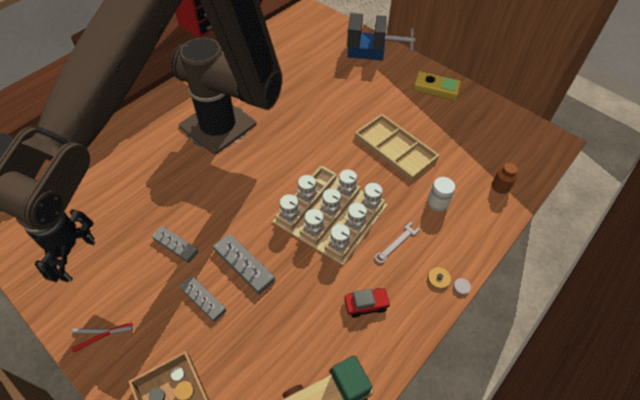

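The things that could be mistaken for the bank are at top (417,223), which is the largest, and (468,225) and (450,293), both small. The tray is the light-wood three-compartment one at (189,206), not the parts box at (545,163). The rack is at (311,201), with its near-left pocket (292,233) empty. Next I'll check these in a rectified close crop.

```bash
cat >> h.py <<'E'
from scipy.spatial.transform import Rotation as R
from scipy.optimize import least_squares
def cal(n):
    c=cams.get_calibration(n)
    K=np.array([[c['fx'],0,c['cx']],[0,c['fy'],c['cy']],[0,0,1]])
    if 'eye' in c: return K,c['distortion'],np.array(c['eye']),R.from_quat(c['rotation']).as_matrix()
    s=readout.get_state(); T=c['T_tool_cam']; Rt=R.from_quat(s['tcp_rot']).as_matrix()
    return K,c['distortion'],s['eef_pos']+Rt@T[:3,3],Rt@T[:3,:3]
def proj(n,P,c=None):
    K,d,e,Rm=c or cal(n); p=(np.atleast_2d(P)-e)@Rm*[1,-1,-1]
    return cv2.projectPoints(p,np.zeros(3),np.zeros(3),K,d)[0][:,0]
def unproj(n,uv,z,c=None):
    K,d,e,Rm=c or cal(n)
    q=cv2.undistortPoints(np.array(uv,float).reshape(-1,1,2),K,d)[:,0]
    v=np.c_[q[:,0],-q[:,1],-np.ones(len(q))]@Rm.T
    return e+v*((z-e[2])/v[:,2])[:,None]
def rect(n,im,x0,x1,y0,y1,z,mmpp,c=None):  # ortho map at height z; image up=+x, left=+y
    nx=int((x1-x0)*1000/mmpp);ny=int((y1-y0)*1000/mmpp)
    X,Y=np.meshgrid(np.linspace(x1,x0,nx),np.linspace(y1,y0,ny),indexing='ij')
    uv=proj(n,np.c_[X.ravel(),Y.ravel(),np.full(X.size,z)],c).astype(np.float32).reshape(nx,ny,2)
    return cv2.remap(im,uv[...,0],uv[...,1],cv2.INTER_CUBIC)
def frame(p,xy):  # p=x,y,yaw
    c,s=np.cos(p[2]),np.sin(p[2]); return np.array(xy)@np.array([[c,s],[-s,c]])+p[:2]
E
python3 - <<'E'
from h import *
im=cv2.imread('pics/t0.png'); 
print(unproj('top',[[312,201],[189,206],[417,223]],0.0).round(3))
r=rect('top',im,.25,.65,-.40,.40,0.025,1.0)
for i in range(0,800,100): cv2.putText(r,str(round(.4-i/1000,2)),(i,10),0,.35,(255,255,255),1); cv2.line(r,(i,0),(i,399),(90,90,90),1)
for i in range(0,400,50): cv2.putText(r,str(round(.65-i/1000,2)),(0,i+10),0,.35,(255,255,255),1); cv2.line(r,(0,i),(799,i),(90,90,90),1)
cv2.imwrite('pics/r0.png',r)
E
```

```text
[[ 0.524 -0.022  0.   ]
 [ 0.512  0.321  0.   ]
 [ 0.462 -0.31   0.   ]]
```

View pics/r0.png

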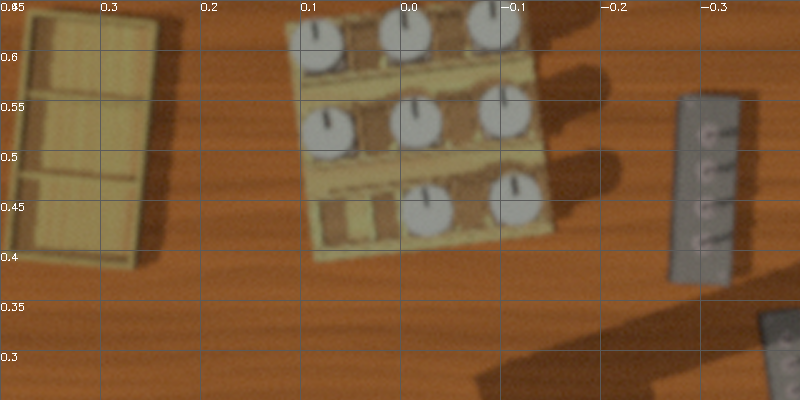

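The largest bank, at about (0.46,-0.305), is the right one. The rack holds 8 jars, with the near-left pocket empty, and the tray is at about (0.51,0.32). Now I'll fit the cap positions.

```bash
python3 - <<'E'
from h import *
im=cv2.imread('pics/t0.png'); z=.094
r=rect('top',im,.35,.70,-.2,.2,z,.5)
h=cv2.cvtColor(r,cv2.COLOR_BGR2HSV)
m=((h[...,1]<60)&(h[...,2]>95)).astype(np.uint8)
m=cv2.morphologyEx(m,cv2.MORPH_CLOSE,np.ones((25,25)));m=cv2.morphologyEx(m,cv2.MORPH_OPEN,np.ones((25,25)))
n,l,s,c=cv2.connectedComponentsWithStats(m)
pts=[]
for i in range(1,n):
    x,y=.70-c[i][1]*.0005,.2-c[i][0]*.0005
    print(s[i][2:],round(x,4),round(y,4)); 
    if s[i][4]>5000: pts.append((x,y))
pts=np.array(pts)
g=np.array([(a,b) for a in(-.085,0,.085) for b in(-.085,0,.085)])
def f(p):
    q=frame(p,g); return np.array([(q-t)[np.argmin(np.linalg.norm(q-t,axis=1))] for t in pts]).ravel()
for y0 in (.1,):
    o=least_squares(f,[.525,-.02,y0]); print(o.x,(o.fun.reshape(-1,2)*1000).round(1))
print(frame(o.x,g).round(4))
E
```

```text
[ 28  15 415] 0.6965 -0.0397
[  99  104 8697] 0.6158 -0.0922
[  98  103 8669] 0.6055 -0.0086
[ 100  100 8704] 0.5949 0.0747
[  98  100 8356] 0.5326 -0.1025
[  98   99 8326] 0.5221 -0.0189
[ 101  100 8636] 0.512 0.0644
[  98   98 8211] 0.4495 -0.1126
[  99   98 8285] 0.4388 -0.0287
[ 0.52206261 -0.0188152   0.12270217] [[ 1.  -0.5]
 [ 0.9  0.2]
 [ 1.1  1.3]
 [-0.1 -0.7]
 [-0.   0.1]
 [-0.3  1.2]
 [-1.4 -1. ]
 [-1.1 -0.5]]
[[ 0.4481 -0.1136]
 [ 0.4377 -0.0292]
 [ 0.4273  0.0551]
 [ 0.5325 -0.1032]
 [ 0.5221 -0.0188]
 [ 0.5117  0.0655]
 [ 0.6168 -0.0928]
 [ 0.6064 -0.0084]
 [ 0.596   0.0759]]
```

Request:
step_arm(
  increments=[
    [[11.4,37.7,-3.8],[0,0,0.0946]],
    [[11.4,37.7,-3.8],[0,0,0.0946]],
    [[11.4,37.7,-3.8],[0,0,0.0946]],
    [[11.4,37.7,-3.8],[0,0,0.0946]],
    [[11.4,37.7,-3.8],[0,0,0.0946]],
    [[11.4,37.7,-3.8],[0,0,0.0946]],
    [[11.4,37.7,-3.8],[0,0,0.0946]],
  ],
  fingers=0.5,
  grip_force=25,
)

```text
time: 0.68
eef_pos: [0.3811, -0.3379, 0.204]
tcp_rot: [0.845, 0.535, 0.0, -0.0]
contact_force: [0.9, 1.1, -0.3]
opening: 0.753
finger_force: 0.0
```

Request:
step_arm(
  increments=[
    [[11.4,37.7,-3.8],[0,0,0.0946]],
    [[11.4,37.7,-3.8],[0,0,0.0946]],
    [[11.4,37.7,-3.8],[0,0,0.0946]],
    [[11.4,37.7,-3.8],[0,0,0.0946]],
    [[11.4,37.7,-3.8],[0,0,0.0946]],
    [[11.4,37.7,-3.8],[0,0,0.0946]],
    [[0,0,0],[0,0,0]],
    [[0,0,0],[0,0,0]],
  ],
)

```text
time: 1.35
eef_pos: [0.4494, -0.1118, 0.1812]
tcp_rot: [0.661, 0.75, -0.0, -0.001]
contact_force: [-0.2, -0.4, 0.5]
opening: 0.752
finger_force: 0.0
```

```bash
cat >> h.py <<'E'
def st():
    s=readout.get_state(); Rm=R.from_quat(s['tcp_rot']).as_matrix()
    print('t',round(s['time'],2),'p',(s['eef_pos']*1000).round(1),'yaw',round(np.arctan2(Rm[1,0],Rm[0,0]),4),'zax',Rm[:,2].round(3),'F',s['contact_force'].round(2),'M',s['wrist_torque'].round(3),'op',round(s['opening'],3),'ff',round(s['finger_force'],1),'q6',s['qpos'].round(2))
E
python3 - <<'E'
from h import *
st(); snap('wrist','w1.png')
K=cal('wrist'); print(proj('wrist',[[.4495,-.1126,.094],[.4388,-.0287,.094],[.5326,-.1025,.094]],K))
E
```

```text
t 1.35 p [ 449.4 -111.8  181.2] yaw 1.6968 zax [-0.001  0.    -1.   ] F [-0.17 -0.41  0.55] M [-0.049 -0.024 -0.059] op 0.752 ff 0.0 q6 [-0.46 -0.15  2.13 -0.    1.16 -0.59]
[[318.60249543 199.80580605]
 [318.16086076  84.09711774]
 [426.48949832 200.11111698]]
```

View pics/w1.png

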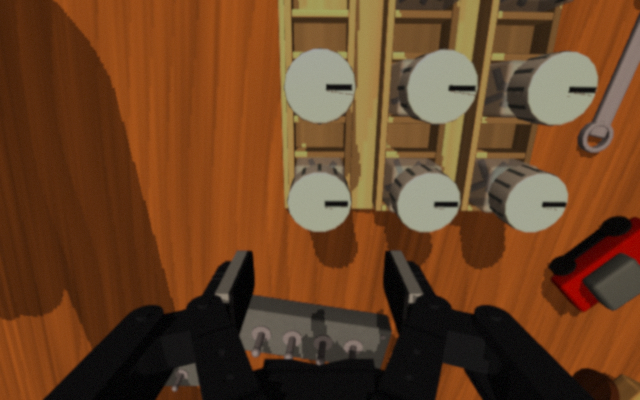

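The wrist view shows the caps at (320,200), (320,86) and (425,202), which matches the prediction to about 2 px. I'll descend on the near-right jar.

Request:
step_arm(
  increments=[
    [[0,-0.5,-38],[0,0,0]],
    [[0,0,-38],[0,0,0]],
    [[0,0,-28],[0,0,0]],
    [[0,0,-10],[0,0,0]],
    [[0,0,0],[0,0,0]],
  ],
)

```text
time: 1.82
eef_pos: [0.4472, -0.1147, 0.0652]
tcp_rot: [0.664, 0.748, -0.001, -0.003]
contact_force: [0.4, 0.8, 0.9]
opening: 0.75
finger_force: 0.0
```

Request:
step_arm(
  increments=[
    [[0,0,0],[0,0,0]],
    [[0,0,0],[0,0,0]],
    [[0,0,0],[0,0,0]],
    [[0,0,0],[0,0,0]],
    [[0,0,0],[0,0,0]],
  ],
  fingers=-1,
  grip_force=25,
)

```text
time: 2.23
eef_pos: [0.4505, -0.1149, 0.0694]
tcp_rot: [0.663, 0.749, 0.0, 0.001]
contact_force: [-0.1, 0.1, 2.1]
opening: 0.574
finger_force: 27.5
```

```bash
python3 -c "
from h import *
st()"
```

```text
t 2.23 p [ 450.5 -114.9   69.4] yaw 1.6927 zax [ 0.003 -0.002 -1.   ] F [-0.08  0.11  2.1 ] M [-0.106  0.086 -0.037] op 0.574 ff 27.5 q6 [-0.47  0.03  2.2  -0.    0.91 -0.59]
```

Request:
step_arm(
  increments=[
    [[0,0,0],[0,0,0.06]],
    [[0,0,0],[0,0,0.06]],
    [[0,0,0],[0,0,0]],
    [[0,0,0],[0,0,0]],
  ],
)

```text
time: 2.57
eef_pos: [0.4508, -0.1148, 0.0693]
tcp_rot: [0.617, 0.787, 0.0, 0.001]
contact_force: [-0.0, 0.8, 4.1]
opening: 0.573
finger_force: 27.6
```

```bash
python3 -c "
from h import *
st()"
```

```text
t 2.57 p [ 450.8 -114.8   69.3] yaw 1.8114 zax [ 0.003 -0.001 -1.   ] F [-0.01  0.85  4.13] M [ 0.104 -0.059 -0.033] op 0.573 ff 27.6 q6 [-0.47  0.03  2.2   0.    0.91 -0.71]
```

Request:
step_arm(
  increments=[
    [[0,0,0],[0,0,0.06]],
    [[0,0,0],[0,0,0.06]],
    [[0,0,0],[0,0,0]],
    [[0,0,0],[0,0,0]],
  ],
)

```text
time: 2.9
eef_pos: [0.4512, -0.1147, 0.0693]
tcp_rot: [0.569, 0.822, 0.001, 0.002]
contact_force: [2.4, 1.5, 6.0]
opening: 0.573
finger_force: 27.7
```

```bash
python3 -c "
from h import *
st()"
```

```text
t 2.9 p [ 451.2 -114.7   69.3] yaw 1.9298 zax [ 0.004 -0.001 -1.   ] F [2.39 1.45 5.95] M [ 0.299 -0.39  -0.011] op 0.573 ff 27.7 q6 [-0.47  0.03  2.2   0.    0.91 -0.83]
```

Request:
step_arm(
  increments=[
    [[0,0,0],[0,0,0]],
    [[0,0,0],[0,0,0]],
    [[0,0,0],[0,0,0]],
    [[0,0,35],[0,0,0]],
    [[0,0,35],[0,0,-0.12]],
    [[0,0,35],[0,0,-0.12]],
    [[0,0,0],[0,0,0]],
    [[0,0,0],[0,0,0]],
  ],
  fingers=0.5,
)

```text
time: 3.57
eef_pos: [0.4507, -0.115, 0.1751]
tcp_rot: [0.663, 0.749, 0.0, 0.002]
contact_force: [0.3, -0.2, -0.7]
opening: 0.746
finger_force: 0.0
```

```bash
cat >> h.py <<'E'
J=np.array([[.4495,-.1126],[.4388,-.0287],[.5326,-.1025],[.5221,-.0189],[.512,.0644],[.6158,-.0922],[.6055,-.0086],[.5949,.0747]])
def bars(n,idx=range(8),z=.094):
    c=cal(n); im=cams.read_camera(n)
    for i in idx:
        x,y=J[i]; r=rect(n,im,x-.03,x+.03,y-.03,y+.03,z,.25,c)
        g=cv2.cvtColor(r,cv2.COLOR_RGB2GRAY).astype(float)
        u,v=np.meshgrid(*[np.arange(240)]*2); X=.03-v*.00025; Y=.03-u*.00025
        m=(np.hypot(X,Y)<.019)&(g<70)
        if m.sum()<100: print(i,'none',m.sum()); continue
        print(i,'bar',round(np.arctan2(Y[m].mean(),X[m].mean()),3),m.sum())
    return im
E
python3 -c "
from h import *
st();bars('wrist',[0,1,2,3,5])"
```

```text
t 3.57 p [ 450.7 -115.   175.1] yaw 1.6927 zax [ 0.004 -0.002 -1.   ] F [ 0.29 -0.24 -0.69] M [ 0.029 -0.007  0.011] op 0.746 ff 0.0 q6 [-0.47 -0.14  2.13 -0.    1.14 -0.59]
0 bar 0.314 803Traceback (most recent call last):
  File "<string>", line 3, in <module>
    st();bars('wrist',[0,1,2,3,5])
         ~~~~^^^^^^^^^^^^^^^^^^^^^
  File "h.py", line 38, in bars
    m=(np.hypot(X,Y)<.019)&(g<70)
      ~~~~~~~~~~~~~~~~~~~~^^~~~~~
ValueError: operands could not be broadcast together with shapes (240,240) (239,240)
```

Jar 0 turned freely: its torque stayed near 0 and its bar moved about 0.2 rad. It's loose. Next is jar 1.

Request:
step_arm(
  increments=[
    [[-4,28.8,0],[0,0,0]],
    [[-4,28.8,0],[0,0,0]],
    [[-4,28.8,0],[0,0,0]],
    [[0,0,0],[0,0,0]],
    [[0,0,-35],[0,0,0]],
    [[0,0,-35],[0,0,0]],
    [[0,0,-26],[0,0,0]],
    [[0,0,-8],[0,0,0]],
  ],
)

```text
time: 4.28
eef_pos: [0.4326, -0.0268, 0.0628]
tcp_rot: [0.663, 0.749, -0.003, -0.006]
contact_force: [-0.1, 0.0, -0.3]
opening: 0.751
finger_force: 0.0
```

Request:
step_arm(
  increments=[
    [[0,0,0],[0,0,0]],
    [[0,0,0],[0,0,0]],
    [[0,0,0],[0,0,0]],
    [[0,0,0],[0,0,0]],
    [[0,0,0],[0,0,0]],
  ],
  fingers=-1,
)

```text
time: 4.7
eef_pos: [0.4374, -0.0281, 0.0696]
tcp_rot: [0.663, 0.749, -0.0, -0.0]
contact_force: [-2.5, -0.3, -1.6]
opening: 0.581
finger_force: 26.1
```

```bash
sed -i 's/u,v=np.meshgrid(.*; X=/u,v=np.meshgrid(np.arange(g.shape[1]),np.arange(g.shape[0])); X=/' h.py; python3 -c "
from h import *
st()"
```

```text
t 4.7 p [437.4 -28.1  69.6] yaw 1.6929 zax [-0.001 -0.    -1.   ] F [-2.47 -0.28 -1.64] M [-0.13   0.586  0.011] op 0.581 ff 26.1 q6 [-0.3  -0.04  2.26 -0.    0.92 -0.42]
```

Request:
step_arm(
  increments=[
    [[0,0,0],[0,0,0.06]],
    [[0,0,0],[0,0,0.06]],
    [[0,0,0],[0,0,0]],
    [[0,0,0],[0,0,0]],
  ],
)

```text
time: 5.03
eef_pos: [0.4374, -0.0282, 0.0695]
tcp_rot: [0.617, 0.787, -0.0, -0.0]
contact_force: [-4.0, -1.2, -0.1]
opening: 0.577
finger_force: 26.0
```

```bash
 python3 -c "
from h import *
st()"
```

```text
t 5.03 p [437.4 -28.2  69.5] yaw 1.8116 zax [-0.001 -0.001 -1.   ] F [-3.99 -1.18 -0.13] M [-0.292  0.852  0.012] op 0.577 ff 26.0 q6 [-0.3  -0.04  2.26 -0.    0.92 -0.54]
```

Request:
step_arm(
  increments=[
    [[0,0,0],[0,0,0.06]],
    [[0,0,0],[0,0,0.06]],
    [[0,0,0],[0,0,0]],
    [[0,0,0],[0,0,0]],
  ],
)

```text
time: 5.37
eef_pos: [0.4373, -0.0282, 0.0691]
tcp_rot: [0.569, 0.822, -0.0, -0.0]
contact_force: [-4.6, -2.0, 0.2]
opening: 0.582
finger_force: 25.9
```

```bash
 python3 -c "
from h import *
st(); print(readout.get_state()['joint_efforts'])"
```

```text
t 5.37 p [437.3 -28.2  69.1] yaw 1.9306 zax [-0.001 -0.001 -1.   ] F [-4.56 -1.97  0.22] M [-0.382  0.902 -0.021] op 0.582 ff 25.9 q6 [-0.3  -0.03  2.26 -0.    0.92 -0.66]
[ 8.91975090e-01 -2.31723171e+01 -2.60663384e+01  6.87324386e-01
 -1.01729527e+00 -2.02796113e-02]
```

Request:
step_arm(
  increments=[
    [[0,0,0],[0,0,0]],
    [[0,0,0],[0,0,0]],
    [[0,0,0],[0,0,0]],
    [[0,0,35],[0,0,0]],
    [[0,0,35],[0,0,-0.12]],
    [[0,0,35],[0,0,-0.12]],
    [[0,0,0],[0,0,0]],
    [[0,0,0],[0,0,0]],
  ],
  fingers=0.5,
)

```text
time: 6.03
eef_pos: [0.4401, -0.0284, 0.1773]
tcp_rot: [0.663, 0.749, 0.002, 0.004]
contact_force: [-0.3, 0.4, -1.7]
opening: 0.749
finger_force: 0.0
```

```bash
 python3 -c "
from h import *
st(); im=bars('wrist',[1,3,4,6,7]); cv2.imwrite('pics/w2.png',im[:,:,::-1])
bars('top'); bars('scene')"
```

```text
t 6.03 p [440.1 -28.4 177.3] yaw 1.6927 zax [ 0.008 -0.002 -1.   ] F [-0.34  0.45 -1.67] M [ 0.017 -0.02  -0.047] op 0.749 ff 0.0 q6 [-0.3  -0.2   2.19  0.    1.15 -0.42]
1 bar 0.167 782
3 bar 0.092 715
4 bar 0.219 633
6 bar 0.096 663
7 bar 0.204 547
0 bar 1.392 991
1 bar -0.226 16799
2 none 0
3 bar 3.108 2732
4 none 0
5 none 0
6 none 0
7 none 0
0 none 0
1 none 0
2 none 0
3 none 0
4 none 0
5 none 0
6 none 0
7 none 0
```

View pics/w2.png

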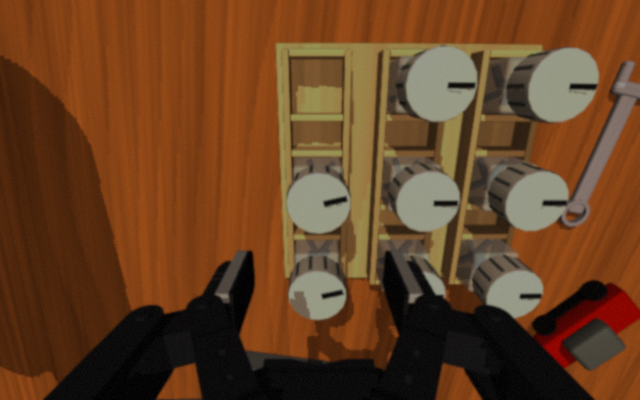

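Bars 0 and 1 have turned by about 0.22 rad, so both are loose. The others still point as they did at the start. Next is jar 4 (middle row, left).

Request:
step_arm(
  increments=[
    [[24,31,0],[0,0,0]],
    [[24,31,0],[0,0,0]],
    [[24,31,0],[0,0,0]],
    [[0,0,0],[0,0,0]],
    [[0,0,-35],[0,0,0]],
    [[0,0,-35],[0,0,0]],
    [[0,0,-24],[0,0,0]],
    [[0,0,-12],[0,0,0]],
  ],
)

```text
time: 6.85
eef_pos: [0.5059, 0.0652, 0.0626]
tcp_rot: [0.663, 0.749, -0.003, -0.003]
contact_force: [0.8, -0.7, 0.6]
opening: 0.75
finger_force: 0.6
```

Request:
step_arm(
  increments=[
    [[0,0,0],[0,0,0]],
    [[0,0,0],[0,0,0]],
    [[0,0,0],[0,0,0]],
    [[0,0,0],[0,0,0]],
    [[0,0,0],[0,0,0]],
  ],
  fingers=-1,
)

```text
time: 7.27
eef_pos: [0.5094, 0.0649, 0.0687]
tcp_rot: [0.663, 0.749, -0.0, 0.0]
contact_force: [-0.9, 0.1, -2.0]
opening: 0.59
finger_force: 26.4
```

Request:
step_arm(
  increments=[
    [[0,0,0],[0,0,0.06]],
    [[0,0,0],[0,0,0.06]],
    [[0,0,0],[0,0,0]],
    [[0,0,0],[0,0,0]],
  ],
)

```text
time: 7.6
eef_pos: [0.5091, 0.0648, 0.0684]
tcp_rot: [0.618, 0.787, -0.0, -0.0]
contact_force: [-3.4, -0.9, 0.3]
opening: 0.591
finger_force: 26.3
```

```bash
 python3 -c "
from h import *
st(); print(readout.get_state()['joint_efforts'])"
```

```text
t 7.6 p [509.1  64.8  68.4] yaw 1.8103 zax [-0.001 -0.    -1.   ] F [-3.38 -0.92  0.27] M [-0.394  0.696 -0.385] op 0.591 ff 26.3 q6 [-0.07  0.13  2.08 -0.    0.92 -0.31]
[  0.76827837 -29.9505794  -25.90871751   0.21450915  -0.87696478
  -0.35791498]
```

Jar 4 is tight (-0.39 N m). I'll ease it back, release, and go to jar 3.

Request:
step_arm(
  increments=[
    [[0,0,0],[0,0,-0.06]],
    [[0,0,0],[0,0,-0.06]],
    [[0,0,0],[0,0,0]],
  ],
)

```text
time: 7.85
eef_pos: [0.5094, 0.0652, 0.0682]
tcp_rot: [0.663, 0.748, 0.0, -0.0]
contact_force: [-1.7, 0.4, -1.2]
opening: 0.587
finger_force: 26.7
```

Request:
step_arm(
  increments=[
    [[0,0,0],[0,0,0]],
    [[0,0,0],[0,0,0]],
    [[0,0,0],[0,0,0]],
    [[0,0,30],[0,0,0]],
    [[0,0,30],[0,0,0]],
    [[4,-28,0],[0,0,0]],
    [[4,-28,0],[0,0,0]],
    [[5,-28,0],[0,0,0]],
  ],
  fingers=0.5,
)

```text
time: 8.52
eef_pos: [0.5238, -0.0198, 0.1296]
tcp_rot: [0.662, 0.75, 0.001, 0.002]
contact_force: [0.5, -1.3, -0.3]
opening: 0.753
finger_force: 0.0
```

Request:
step_arm(
  increments=[
    [[0,0,0],[0,0,0]],
    [[0,0,0],[0,0,0]],
    [[0,0,-25],[0,0,0]],
    [[0,0,-20],[0,0,0]],
    [[0,0,-13],[0,0,0]],
    [[0,0,0],[0,0,0]],
  ],
)

```text
time: 9.02
eef_pos: [0.5199, -0.0174, 0.0666]
tcp_rot: [0.662, 0.749, -0.001, -0.003]
contact_force: [-0.2, 0.4, 0.1]
opening: 0.752
finger_force: 0.0
```

Request:
step_arm(
  increments=[
    [[0,0,0],[0,0,0]],
    [[0,0,0],[0,0,0]],
    [[0,0,0],[0,0,0]],
    [[0,0,0],[0,0,0]],
    [[0,0,0],[0,0,0]],
  ],
  fingers=-1,
)

```text
time: 9.43
eef_pos: [0.5228, -0.0189, 0.0705]
tcp_rot: [0.663, 0.749, 0.0, 0.0]
contact_force: [0.1, -0.4, -2.0]
opening: 0.573
finger_force: 29.1
```

Request:
step_arm(
  increments=[
    [[0,0,0],[0,0,0.06]],
    [[0,0,0],[0,0,0.06]],
    [[0,0,0],[0,0,0]],
    [[0,0,0],[0,0,0]],
  ],
)

```text
time: 9.77
eef_pos: [0.523, -0.0186, 0.0703]
tcp_rot: [0.618, 0.786, 0.001, 0.0]
contact_force: [0.8, 2.4, -2.2]
opening: 0.575
finger_force: 29.2
```

```bash
 python3 -c "
from h import *
st(); print(readout.get_state()['joint_efforts'][5])"
```

```text
t 9.77 p [523.  -18.6  70.3] yaw 1.8098 zax [ 0.001  0.001 -1.   ] F [ 0.81  2.44 -2.22] M [ 0.452 -0.232 -0.289] op 0.575 ff 29.2 q6 [-0.23  0.15  2.06  0.    0.93 -0.47]
-0.2744876593351364
```

Jar 3 is tight. Next is jar 2.

Request:
step_arm(
  increments=[
    [[0,0,0],[0,0,-0.06]],
    [[0,0,0],[0,0,-0.06]],
    [[0,0,0],[0,0,0]],
  ],
)

```text
time: 10.02
eef_pos: [0.5226, -0.0193, 0.0702]
tcp_rot: [0.663, 0.748, -0.0, 0.0]
contact_force: [-0.9, -0.4, -0.9]
opening: 0.579
finger_force: 29.3
```

Request:
step_arm(
  increments=[
    [[0,0,0],[0,0,0]],
    [[0,0,0],[0,0,0]],
    [[0,0,0],[0,0,0]],
    [[0,0,30],[0,0,0]],
    [[0,0,30],[0,0,0]],
    [[3,-28,0],[0,0,0]],
    [[3,-28,0],[0,0,0]],
    [[4,-28,0],[0,0,0]],
  ],
  fingers=0.5,
)

```text
time: 10.68
eef_pos: [0.5332, -0.1038, 0.1313]
tcp_rot: [0.662, 0.75, 0.0, 0.001]
contact_force: [0.8, 0.3, -0.5]
opening: 0.749
finger_force: 0.0
```

Request:
step_arm(
  increments=[
    [[0,0,0],[0,0,0]],
    [[0,0,0],[0,0,0]],
    [[0,0,-25],[0,0,0]],
    [[0,0,-20],[0,0,0]],
    [[0,0,-14],[0,0,0]],
    [[0,0,0],[0,0,0]],
  ],
)

```text
time: 11.18
eef_pos: [0.5296, -0.1008, 0.0672]
tcp_rot: [0.662, 0.749, -0.001, -0.004]
contact_force: [-1.2, -0.6, -1.2]
opening: 0.753
finger_force: 0.0
```

Request:
step_arm(
  increments=[
    [[0,0,0],[0,0,0]],
    [[0,0,0],[0,0,0]],
    [[0,0,0],[0,0,0]],
    [[0,0,0],[0,0,0]],
    [[0,0,0],[0,0,0]],
  ],
  fingers=-1,
)

```text
time: 11.6
eef_pos: [0.5329, -0.103, 0.0716]
tcp_rot: [0.663, 0.749, 0.0, 0.0]
contact_force: [0.2, -0.3, -2.1]
opening: 0.574
finger_force: 29.1
```

Request:
step_arm(
  increments=[
    [[0,0,0],[0,0,0.06]],
    [[0,0,0],[0,0,0.06]],
    [[0,0,0],[0,0,0]],
    [[0,0,0],[0,0,0]],
  ],
)

```text
time: 11.93
eef_pos: [0.5327, -0.1029, 0.0712]
tcp_rot: [0.617, 0.787, 0.0, 0.0]
contact_force: [0.4, 1.4, -1.2]
opening: 0.573
finger_force: 29.1
```

```bash
 python3 -c "
from h import *
st(); print(readout.get_state()['joint_efforts'][5])"
```

```text
t 11.93 p [ 532.7 -102.9   71.2] yaw 1.811 zax [ 0.  0. -1.] F [ 0.35  1.37 -1.22] M [0.115 0.033 0.006] op 0.573 ff 29.1 q6 [-0.38  0.19  2.01  0.    0.94 -0.62]
-0.04416006384417415
```

Request:
step_arm(
  increments=[
    [[0,0,0],[0,0,0.06]],
    [[0,0,0],[0,0,0.06]],
    [[0,0,0],[0,0,0]],
    [[0,0,0],[0,0,0]],
  ],
)

```text
time: 12.27
eef_pos: [0.5328, -0.103, 0.0711]
tcp_rot: [0.569, 0.822, 0.0, 0.0]
contact_force: [0.0, 0.5, -1.5]
opening: 0.579
finger_force: 29.1
```

```bash
 python3 -c "
from h import *
st(); print(readout.get_state()['joint_efforts'][5])"
```

```text
t 12.27 p [ 532.8 -103.    71.1] yaw 1.9302 zax [ 0.001 -0.    -1.   ] F [ 0.    0.46 -1.54] M [ 0.033 -0.054  0.012] op 0.579 ff 29.1 q6 [-0.38  0.19  2.01  0.    0.94 -0.74]
-0.03509005531668663
```

Jar 2 is loose too, the third. The far row still needs testing, starting with jar 5.

Request:
step_arm(
  increments=[
    [[0,0,0],[0,0,0]],
    [[0,0,0],[0,0,0]],
    [[0,0,0],[0,0,0]],
    [[0,0,30],[0,0,0]],
    [[0,0,30],[0,0,0]],
    [[28,3.6,0],[0,0,-0.08]],
    [[28,3.6,0],[0,0,-0.08]],
    [[27,3.6,0],[0,0,-0.08]],
  ],
  fingers=0.5,
)

```text
time: 12.93
eef_pos: [0.6172, -0.0924, 0.1327]
tcp_rot: [0.665, 0.747, 0.001, 0.001]
contact_force: [-0.2, 0.5, 0.2]
opening: 0.75
finger_force: 0.0
```

Request:
step_arm(
  increments=[
    [[0,0,0],[0,0,0]],
    [[0,0,0],[0,0,0]],
    [[0,0,-25],[0,0,0]],
    [[0,0,-20],[0,0,0]],
    [[0,0,-14],[0,0,0]],
    [[0,0,0],[0,0,0]],
  ],
)

```text
time: 13.43
eef_pos: [0.6119, -0.0914, 0.0677]
tcp_rot: [0.663, 0.749, -0.002, -0.004]
contact_force: [-0.1, -0.2, -0.3]
opening: 0.751
finger_force: 0.0
```

Request:
step_arm(
  increments=[
    [[0,0,0],[0,0,0]],
    [[0,0,0],[0,0,0]],
    [[0,0,0],[0,0,0]],
    [[0,0,0],[0,0,0]],
    [[0,0,0],[0,0,0]],
  ],
  fingers=-1,
)

```text
time: 13.85
eef_pos: [0.6158, -0.0923, 0.0726]
tcp_rot: [0.663, 0.749, 0.0, 0.0]
contact_force: [0.2, 0.3, -2.3]
opening: 0.577
finger_force: 28.3
```

Request:
step_arm(
  increments=[
    [[0,0,0],[0,0,0.06]],
    [[0,0,0],[0,0,0.06]],
    [[0,0,0],[0,0,0]],
    [[0,0,0],[0,0,0]],
  ],
)

```text
time: 14.18
eef_pos: [0.616, -0.0922, 0.0723]
tcp_rot: [0.618, 0.786, 0.0, 0.001]
contact_force: [0.7, -0.2, -1.8]
opening: 0.572
finger_force: 28.4
```

```bash
 python3 -c "
from h import *
st(); print(readout.get_state()['joint_efforts'][5])"
```

```text
t 14.18 p [616.  -92.2  72.3] yaw 1.8101 zax [ 0.001  0.    -1.   ] F [ 0.68 -0.17 -1.78] M [ 0.013 -0.175 -0.249] op 0.572 ff 28.4 q6 [-0.31  0.35  1.82  0.    0.98 -0.55]
-0.31622735783457756
```

Jar 5 is tight. Next is jar 6 (.6055,-.0086).

Request:
step_arm(
  increments=[
    [[0,0,0],[0,0,-0.06]],
    [[0,0,0],[0,0,-0.06]],
    [[0,0,0],[0,0,0]],
  ],
)

```text
time: 14.43
eef_pos: [0.6155, -0.0922, 0.0721]
tcp_rot: [0.663, 0.748, -0.0, 0.0]
contact_force: [0.5, -0.4, -0.7]
opening: 0.573
finger_force: 28.5
```

Request:
step_arm(
  increments=[
    [[0,0,0],[0,0,0]],
    [[0,0,0],[0,0,0]],
    [[0,0,0],[0,0,0]],
    [[0,0,30],[0,0,0]],
    [[0,0,30],[0,0,0]],
    [[-3.5,28,0],[0,0,0]],
    [[-3.5,28,0],[0,0,0]],
    [[-3.5,28,0],[0,0,0]],
  ],
  fingers=0.5,
)

```text
time: 15.1
eef_pos: [0.6056, -0.0078, 0.1334]
tcp_rot: [0.663, 0.749, 0.001, 0.001]
contact_force: [-1.2, -0.1, -0.0]
opening: 0.749
finger_force: 0.0
```

Request:
step_arm(
  increments=[
    [[0,0,0],[0,0,0]],
    [[0,0,0],[0,0,0]],
    [[0,0,-25],[0,0,0]],
    [[0,0,-20],[0,0,0]],
    [[0,0,-15],[0,0,0]],
    [[0,0,0],[0,0,0]],
  ],
)

```text
time: 15.6
eef_pos: [0.6025, -0.009, 0.068]
tcp_rot: [0.663, 0.749, -0.002, -0.003]
contact_force: [-0.6, 0.1, -0.8]
opening: 0.75
finger_force: 0.0
```

Request:
step_arm(
  increments=[
    [[0,0,0],[0,0,0]],
    [[0,0,0],[0,0,0]],
    [[0,0,0],[0,0,0]],
    [[0,0,0],[0,0,0]],
    [[0,0,0],[0,0,0]],
  ],
  fingers=-1,
)

```text
time: 16.02
eef_pos: [0.6054, -0.0083, 0.0727]
tcp_rot: [0.663, 0.749, 0.0, 0.0]
contact_force: [-0.4, 0.2, -1.8]
opening: 0.573
finger_force: 28.7
```

Request:
step_arm(
  increments=[
    [[0,0,0],[0,0,0.06]],
    [[0,0,0],[0,0,0.06]],
    [[0,0,0],[0,0,0]],
    [[0,0,0],[0,0,0]],
  ],
)

```text
time: 16.35
eef_pos: [0.6061, -0.0084, 0.0727]
tcp_rot: [0.618, 0.786, 0.001, 0.001]
contact_force: [2.1, -1.4, -1.9]
opening: 0.575
finger_force: 28.7
```

```bash
 python3 -c "
from h import *
st(); print(readout.get_state()['joint_efforts'][5])"
```

```text
t 16.35 p [606.1  -8.4  72.7] yaw 1.8101 zax [ 0.003 -0.    -1.   ] F [ 2.08 -1.36 -1.92] M [-0.168 -0.436 -0.296] op 0.575 ff 28.7 q6 [-0.18  0.31  1.86  0.    0.97 -0.42]
-0.3381173685193062
```

Jar 6 is tight. Next is jar 7 (.5949,.0747).

Request:
step_arm(
  increments=[
    [[0,0,0],[0,0,-0.06]],
    [[0,0,0],[0,0,-0.06]],
    [[0,0,0],[0,0,0]],
  ],
)

```text
time: 16.6
eef_pos: [0.605, -0.0081, 0.0722]
tcp_rot: [0.663, 0.748, -0.0, -0.0]
contact_force: [0.6, -0.0, -1.0]
opening: 0.579
finger_force: 28.8
```

Request:
step_arm(
  increments=[
    [[0,0,0],[0,0,0]],
    [[0,0,0],[0,0,0]],
    [[0,0,0],[0,0,0]],
    [[0,0,30],[0,0,0]],
    [[0,0,30],[0,0,0]],
    [[-3.5,28,0],[0,0,0]],
    [[-3.5,28,0],[0,0,0]],
    [[-3.5,28,0],[0,0,0]],
  ],
  fingers=0.5,
)

```text
time: 17.27
eef_pos: [0.595, 0.0763, 0.1332]
tcp_rot: [0.663, 0.749, 0.001, 0.001]
contact_force: [0.3, 1.0, -0.3]
opening: 0.746
finger_force: 0.0
```

Request:
step_arm(
  increments=[
    [[0,0,0],[0,0,0]],
    [[0,0,0],[0,0,0]],
    [[0,0,-25],[0,0,0]],
    [[0,0,-20],[0,0,0]],
    [[0,0,-15],[0,0,0]],
    [[0,0,0],[0,0,0]],
  ],
)

```text
time: 17.77
eef_pos: [0.5919, 0.0747, 0.0679]
tcp_rot: [0.663, 0.749, -0.003, -0.003]
contact_force: [-0.4, 0.3, -0.3]
opening: 0.749
finger_force: 0.0
```

Request:
step_arm(
  increments=[
    [[0,0,0],[0,0,0]],
    [[0,0,0],[0,0,0]],
    [[0,0,0],[0,0,0]],
    [[0,0,0],[0,0,0]],
    [[0,0,0],[0,0,0]],
  ],
  fingers=-1,
)

```text
time: 18.18
eef_pos: [0.595, 0.0757, 0.0727]
tcp_rot: [0.663, 0.749, 0.0, 0.0]
contact_force: [-0.4, 0.6, -1.0]
opening: 0.578
finger_force: 28.5
```

Request:
step_arm(
  increments=[
    [[0,0,0],[0,0,0.06]],
    [[0,0,0],[0,0,0.06]],
    [[0,0,0],[0,0,0]],
    [[0,0,0],[0,0,0]],
  ],
)

```text
time: 18.52
eef_pos: [0.5956, 0.0756, 0.0727]
tcp_rot: [0.618, 0.786, 0.001, 0.001]
contact_force: [2.6, -1.3, -1.2]
opening: 0.577
finger_force: 28.6
```

```bash
 python3 -c "
from h import *
st(); print(readout.get_state()['joint_efforts'][5])"
```

```text
t 18.52 p [595.6  75.6  72.7] yaw 1.8101 zax [ 0.003 -0.    -1.   ] F [ 2.57 -1.32 -1.23] M [-0.272 -0.42  -0.345] op 0.577 ff 28.6 q6 [-0.04  0.3   1.87 -0.    0.97 -0.28]
-0.3487975336611271
```

Jar 7 is tight. The loose ones are 0, 1 and 2. I'll release, recheck the tray position, and go to jar 2.

Request:
step_arm(
  increments=[
    [[0,0,0],[0,0,-0.06]],
    [[0,0,0],[0,0,-0.06]],
    [[0,0,0],[0,0,0]],
  ],
)

```text
time: 18.77
eef_pos: [0.5945, 0.0759, 0.0721]
tcp_rot: [0.663, 0.748, -0.0, -0.0]
contact_force: [1.0, 0.5, -1.2]
opening: 0.576
finger_force: 28.6
```

Request:
step_arm(
  increments=[
    [[0,0,0],[0,0,0]],
    [[0,0,0],[0,0,0]],
    [[0,0,0],[0,0,0]],
    [[0,0,30],[0,0,0]],
    [[0,0,30],[0,0,0]],
    [[-12.5,-35.6,0],[0,0,0]],
    [[-12.5,-35.6,0],[0,0,0]],
    [[-12.5,-35.6,0],[0,0,0]],
  ],
  fingers=0.5,
)

```text
time: 19.43
eef_pos: [0.5571, -0.0316, 0.1332]
tcp_rot: [0.662, 0.75, 0.0, 0.001]
contact_force: [-0.4, -0.7, 0.2]
opening: 0.75
finger_force: 0.0
```

Request:
step_arm(
  increments=[
    [[-12.5,-35.6,0],[0,0,0]],
    [[-12.5,-35.6,0],[0,0,0]],
    [[0,0,0],[0,0,0]],
    [[0,0,0],[0,0,0]],
  ],
)

```text
time: 19.77
eef_pos: [0.5316, -0.1038, 0.1322]
tcp_rot: [0.664, 0.748, 0.0, 0.0]
contact_force: [-0.3, -0.2, 0.2]
opening: 0.754
finger_force: 0.0
```

```bash
 python3 - <<'E'
from h import *
st(); im=cams.read_camera('top')
r=rect('top',im,.34,.70,.16,.46,.025,.5)
cv2.imwrite('pics/tr1.png',r[:,:,::-1])
h=cv2.cvtColor(r,cv2.COLOR_RGB2HSV); print(h[300,300],h[360,280],h[50,550])
E
```

```text
t 19.77 p [ 531.6 -103.8  132.2] yaw 1.6891 zax [ 0.  0. -1.] F [-0.31 -0.15  0.21] M [ 0.02  -0.034  0.021] op 0.754 ff 0.0 q6 [-0.38  0.1   1.99  0.    1.06 -0.5 ]
[ 23 116 145] [ 24 109 157] [ 13 177 143]
```

View pics/tr1.png

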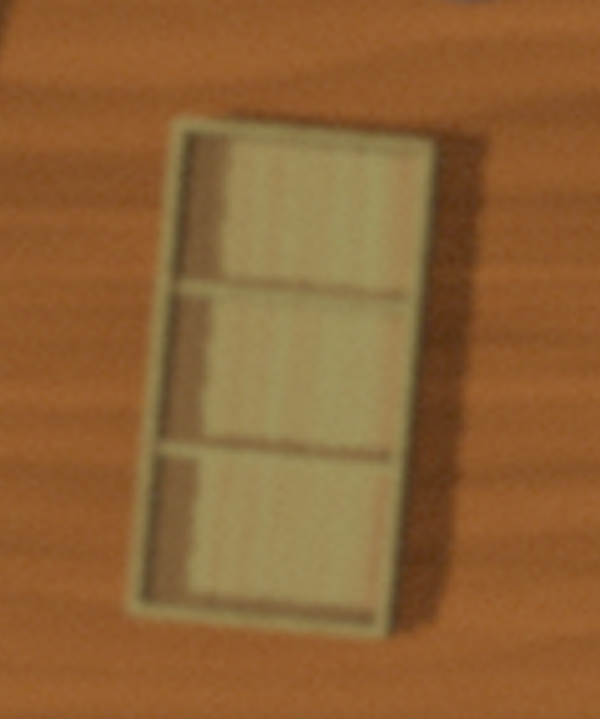

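Tray corners in the crop are (175,117), (438,138), (388,638) and (130,613). It's empty and hasn't moved: centre (.512,.319), yaw -0.095. Now I'll pick jar 2.

Request:
step_arm(
  increments=[
    [[0,0,-25],[0,0,0]],
    [[1,1,-20],[0,0,0]],
    [[0,0,-15],[0,0,0]],
    [[0,0,0],[0,0,0]],
  ],
)

```text
time: 20.15
eef_pos: [0.5308, -0.0986, 0.0683]
tcp_rot: [0.662, 0.75, -0.001, -0.004]
contact_force: [-0.5, -0.1, 0.8]
opening: 0.747
finger_force: 0.0
```

Request:
step_arm(
  increments=[
    [[0,0,0],[0,0,0]],
    [[0,0,0],[0,0,0]],
    [[0,0,0],[0,0,0]],
    [[0,0,0],[0,0,0]],
    [[0,0,0],[0,0,0]],
    [[0,0,0],[0,0,0]],
  ],
  fingers=-1,
  grip_force=40,
)

```text
time: 20.65
eef_pos: [0.5335, -0.1009, 0.0725]
tcp_rot: [0.663, 0.749, 0.001, 0.0]
contact_force: [1.3, 2.1, -1.0]
opening: 0.565
finger_force: 41.7
```

Request:
step_arm(
  increments=[
    [[0,0,10],[0,0,0]],
    [[0,0,20],[0,0,0]],
    [[0,0,25],[0,0,0]],
    [[0,0,25],[0,0,0]],
    [[0,0,25],[0,0,0]],
    [[0,0,20],[0,0,0]],
    [[0,0,0],[0,0,0]],
  ],
)

```text
time: 21.23
eef_pos: [0.5358, -0.1028, 0.2034]
tcp_rot: [0.663, 0.749, 0.001, 0.005]
contact_force: [0.2, -0.2, 0.1]
opening: 0.571
finger_force: 42.7
```

```bash
 python3 - <<'E'
from h import *
st(); snap('scene','s2.png')
E
```

```text
t 21.23 p [ 535.8 -102.8  203.4] yaw 1.6926 zax [ 0.01  -0.005 -1.   ] F [ 0.15 -0.17  0.12] M [ 0.012 -0.041 -0.039] op 0.571 ff 42.7 q6 [-0.38  0.02  1.93 -0.    1.18 -0.5 ]
```

View pics/s2.png

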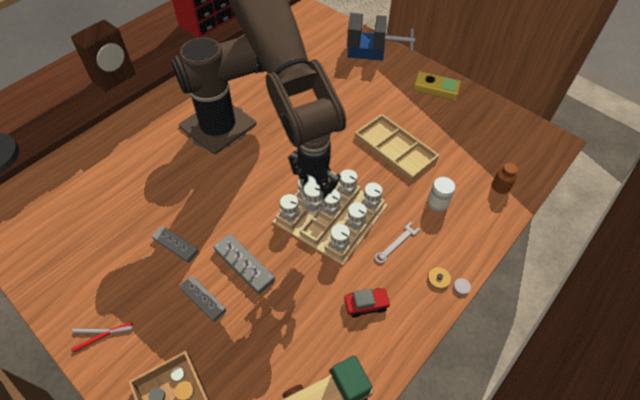

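The jar is lifted and its pocket is empty at scene (315,228). I'll carry it to the far compartment.

Request:
step_arm(
  increments=[
    [[3,20,0],[0,0,-0.01]],
    [[5.5,37.6,0],[0,0,-0.02]],
    [[5.5,37.6,0],[0,0,-0.02]],
    [[5.5,37.6,0],[0,0,-0.02]],
    [[5.5,37.6,0],[0,0,-0.02]],
    [[5.5,37.6,0],[0,0,-0.02]],
  ],
)

```text
time: 21.78
eef_pos: [0.5623, 0.1082, 0.1946]
tcp_rot: [0.703, 0.711, -0.002, -0.001]
contact_force: [0.6, 0.6, -1.0]
opening: 0.569
finger_force: 42.6
```

Request:
step_arm(
  increments=[
    [[5.5,37.6,0],[0,0,-0.02]],
    [[5.5,37.6,0],[0,0,-0.02]],
    [[5.5,37.6,0],[0,0,-0.02]],
    [[5.5,37.6,0],[0,0,-0.02]],
    [[5.5,37.6,0],[0,0,-0.01]],
    [[2,17,0],[0,0,-0.01]],
    [[0,0,0],[0,0,0]],
    [[0,0,0],[0,0,0]],
  ],
)

```text
time: 22.45
eef_pos: [0.5919, 0.3121, 0.1941]
tcp_rot: [0.737, 0.676, -0.002, -0.0]
contact_force: [-0.4, -0.3, -2.2]
opening: 0.567
finger_force: 42.6
```

```bash
 python3 - <<'E'
from h import *
st(); snap('wrist','w3.png')
t=np.array([.5118,.3186,-.0951]); c=frame(t,[[.125,.065],[.125,-.065],[-.125,-.065],[-.125,.065]]); print(proj('wrist',np.c_[c,np.full(4,.025)]).round())
E
```

```text
t 22.45 p [591.9 312.1 194.1] yaw 1.4848 zax [-0.004 -0.002 -1.   ] F [-0.35 -0.34 -2.19] M [ 0.036 -0.017  0.021] op 0.567 ff 42.6 q6 [ 0.33  0.31  1.62 -0.    1.22  0.42]
[[366. 108.]
 [359. 232.]
 [131. 230.]
 [107. 107.]]
```

View pics/w3.png

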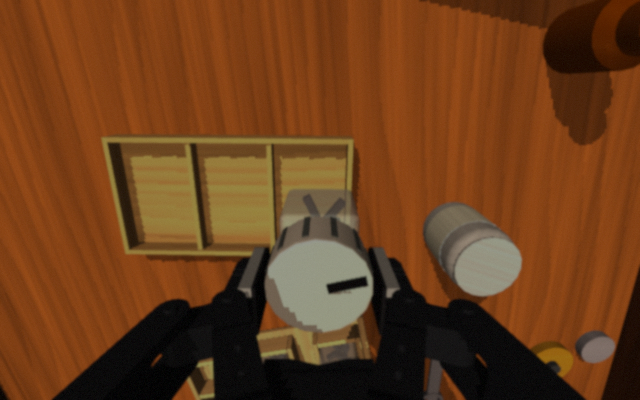

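The tray now sits lower in the wrist view: corners (352,138), (104,138) and (127,255), against predicted (366,108), (107,107) and (131,230). It has been knocked, so I'll re-measure.

```bash
 python3 - <<'E'
from h import *
p=unproj('wrist',[[353,138],[103,138],[126,256]],.025); print(p.round(4))
cams.read_camera('top'); im=snap('top','t2.png')
r=rect('top',im,.34,.70,.13,.43,.025,.5); cv2.imwrite('pics/tr2.png',r[:,:,::-1])
E
```

```text
[[0.6289 0.3443 0.025 ]
 [0.3811 0.3665 0.025 ]
 [0.3665 0.2346 0.025 ]]
```

View pics/tr2.png

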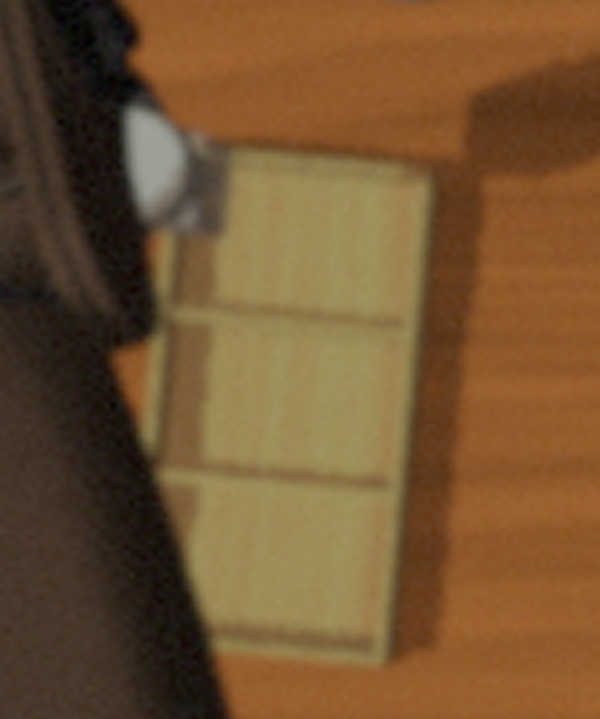

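Both cameras agree: the tray centre is now (.4975,.2895), yaw -0.095. The far compartment is at (.579,.282).

Request:
step_arm(
  increments=[
    [[-6.5,-15.2,0],[0,0,0]],
    [[-6.5,-15.2,0],[0,0,0]],
    [[0,0,0],[0,0,0]],
    [[0,0,-30],[0,0,0]],
    [[0,0,-30],[0,0,0]],
    [[0,0,-25],[0,0,0]],
    [[0,0,-10],[0,0,0]],
    [[0,0,0],[0,0,0]],
  ],
)

```text
time: 23.27
eef_pos: [0.5779, 0.2801, 0.0981]
tcp_rot: [0.738, 0.675, -0.003, -0.002]
contact_force: [0.5, -0.5, -2.7]
opening: 0.574
finger_force: 42.7
```

Request:
step_arm(
  increments=[
    [[0,0,0],[0,0,0]],
    [[0,0,0],[0,0,0]],
  ],
)

```text
time: 23.43
eef_pos: [0.5817, 0.2817, 0.1043]
tcp_rot: [0.738, 0.675, 0.002, 0.001]
contact_force: [1.3, 0.0, -2.5]
opening: 0.572
finger_force: 42.7
```

```bash
 python3 - <<'E'
from h import *
st(); im=snap('wrist','w4.png')
E
```

```text
t 23.43 p [581.7 281.7 104.3] yaw 1.4822 zax [ 0.004  0.001 -1.   ] F [ 1.31  0.05 -2.46] M [ 0.044  0.031 -0.014] op 0.572 ff 42.7 q6 [0.29 0.35 1.74 0.   1.05 0.38]
```

View pics/w4.png

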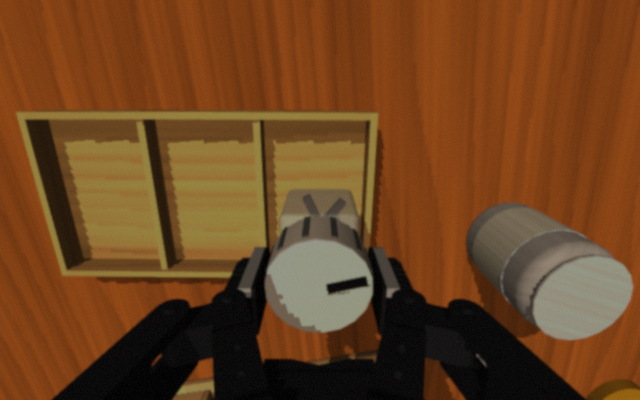

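The jar is over the far compartment, clear of the divider and wall. I'll lower it.

Request:
step_arm(
  increments=[
    [[-1,0,-16],[0,0,0]],
    [[0,0,-9],[0,0,0]],
    [[0,0,-5],[0,0,0]],
    [[0,0,0],[0,0,0]],
    [[0,0,0],[0,0,0]],
    [[0,0,-2],[0,0,0]],
    [[0,0,0],[0,0,0]],
    [[0,0,0],[0,0,0]],
  ],
)

```text
time: 24.15
eef_pos: [0.5794, 0.2815, 0.0704]
tcp_rot: [0.738, 0.675, 0.0, 0.0]
contact_force: [-0.2, 0.4, -3.1]
opening: 0.572
finger_force: 42.7
```

Request:
step_arm(
  increments=[
    [[0,0,-1.5],[0,0,0]],
    [[0,0,0],[0,0,0]],
    [[0,0,0],[0,0,0]],
  ],
)

```text
time: 24.4
eef_pos: [0.5797, 0.2816, 0.0692]
tcp_rot: [0.738, 0.675, 0.001, 0.0]
contact_force: [-1.1, -0.5, 0.5]
opening: 0.572
finger_force: 42.9
```

Request:
step_arm(
  increments=[
    [[0,0,0],[0,0,0]],
    [[0,0,0],[0,0,0]],
    [[0,0,0],[0,0,0]],
    [[0,0,20],[0,0,0]],
    [[0,0,25],[0,0,0]],
    [[0,0,25],[0,0,0]],
    [[-15.7,-34.5,0],[0,0,0.023]],
    [[-15.7,-34.5,0],[0,0,0.023]],
  ],
  fingers=0.5,
)

```text
time: 25.07
eef_pos: [0.5494, 0.2131, 0.1414]
tcp_rot: [0.72, 0.693, 0.003, 0.002]
contact_force: [0.3, -1.1, -0.5]
opening: 0.748
finger_force: 0.0
```

Request:
step_arm(
  increments=[
    [[-15.7,-34.5,0],[0,0,0.023]],
    [[-15.7,-34.5,0],[0,0,0.023]],
    [[-15.7,-34.5,0],[0,0,0.023]],
    [[-15.7,-34.5,0],[0,0,0.023]],
    [[-15.7,-34.5,0],[0,0,0.023]],
    [[-15.7,-34.5,0],[0,0,0.024]],
    [[-15.7,-34.5,0],[0,0,0.024]],
    [[0,0,0],[0,0,0]],
  ],
)

```text
time: 25.73
eef_pos: [0.4358, -0.0334, 0.1384]
tcp_rot: [0.665, 0.747, -0.001, 0.0]
contact_force: [0.1, -0.2, -0.4]
opening: 0.75
finger_force: 0.0
```

Request:
step_arm(
  increments=[
    [[0,0,0],[0,0,0]],
    [[0,0,0],[0,0,0]],
  ],
)

```text
time: 25.9
eef_pos: [0.438, -0.0291, 0.1387]
tcp_rot: [0.664, 0.748, 0.0, 0.0]
contact_force: [-0.0, 0.4, -0.4]
opening: 0.752
finger_force: 0.0
```

```bash
 python3 - <<'E'
from h import *
st(); im=cams.read_camera('top'); cv2.imwrite('pics/tr3.png',rect('top',im,.34,.70,.13,.43,.025,.5)[:,:,::-1])
E
```

```text
t 25.9 p [438.  -29.1 138.7] yaw 1.6905 zax [ 0.001  0.    -1.   ] F [-0.02  0.36 -0.45] M [ 0.018  0.008 -0.027] op 0.752 ff 0.0 q6 [-0.3  -0.15  2.22  0.    1.07 -0.42]
```

View pics/tr3.png

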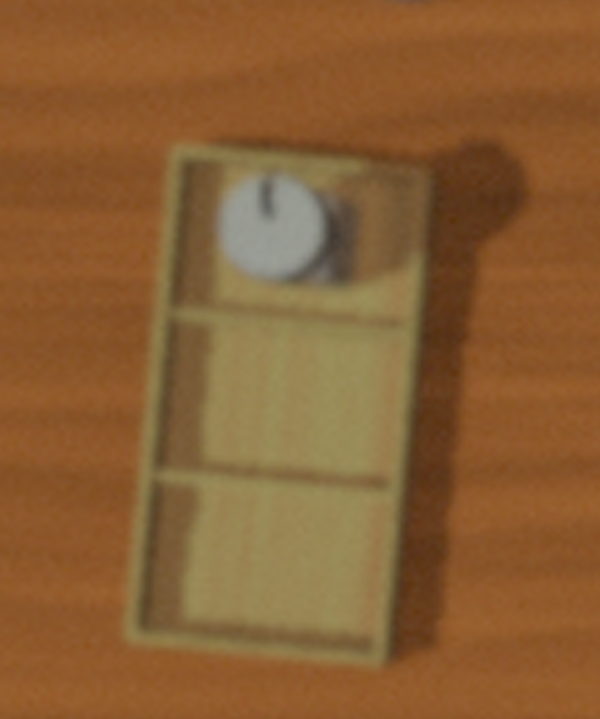

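Jar 2 stands upright in the far compartment, at crop (272,227). I'll pick jar 1.

Request:
step_arm(
  increments=[
    [[0,0.5,-28],[0,0,0]],
    [[0,0,-23],[0,0,0]],
    [[0,0,-15],[0,0,0]],
    [[0,0,0],[0,0,0]],
    [[0,0,0],[0,0,0]],
  ],
)

```text
time: 26.37
eef_pos: [0.4375, -0.0273, 0.0718]
tcp_rot: [0.662, 0.749, -0.0, -0.001]
contact_force: [0.7, -0.3, 1.0]
opening: 0.748
finger_force: 0.0
```

Request:
step_arm(
  increments=[
    [[0,0,0],[0,0,0]],
    [[0,0,0],[0,0,0]],
    [[0,0,0],[0,0,0]],
    [[0,0,0],[0,0,0]],
    [[0,0,0],[0,0,0]],
    [[0,0,0],[0,0,0]],
  ],
  fingers=-1,
  grip_force=40,
)

```text
time: 26.87
eef_pos: [0.4393, -0.0286, 0.0739]
tcp_rot: [0.663, 0.748, 0.001, 0.001]
contact_force: [1.7, 2.2, 6.1]
opening: 0.572
finger_force: 42.1
```

Request:
step_arm(
  increments=[
    [[0,0,10],[0,0,0]],
    [[0,0,20],[0,0,0]],
    [[0,0,25],[0,0,0]],
    [[0,0,25],[0,0,0]],
    [[0,0,25],[0,0,0]],
    [[0,0,20],[0,0,0]],
    [[0,0,0],[0,0,0]],
    [[0,0,0],[0,0,0]],
  ],
)

```text
time: 27.53
eef_pos: [0.4375, -0.0288, 0.1977]
tcp_rot: [0.663, 0.748, -0.0, 0.001]
contact_force: [-0.1, 0.3, -2.0]
opening: 0.568
finger_force: 43.0
```

Request:
step_arm(
  increments=[
    [[3,18,0],[0,0,-0.02]],
    [[6.7,35.3,0],[0,0,-0.02]],
    [[6.7,35.3,0],[0,0,-0.02]],
    [[6.7,35.3,0],[0,0,-0.03]],
    [[6.7,35.3,0],[0,0,-0.03]],
  ],
)

```text
time: 27.95
eef_pos: [0.4657, 0.1318, 0.1943]
tcp_rot: [0.708, 0.707, -0.002, -0.002]
contact_force: [0.7, -0.5, -1.2]
opening: 0.57
finger_force: 42.9
```

Request:
step_arm(
  increments=[
    [[6.7,35.3,0],[0,0,-0.03]],
    [[6.7,35.3,0],[0,0,-0.02]],
    [[6.7,35.3,0],[0,0,-0.02]],
    [[6.7,35.3,0],[0,0,-0.02]],
    [[3,18,0],[0,0,0]],
    [[0,0,0],[0,0,0]],
    [[0,0,0],[0,0,0]],
    [[0,0,0],[0,0,0]],
  ],
)

```text
time: 28.62
eef_pos: [0.4961, 0.2888, 0.195]
tcp_rot: [0.738, 0.675, -0.002, -0.001]
contact_force: [-0.3, -0.1, -1.8]
opening: 0.564
finger_force: 42.9
```

```bash
 python3 - <<'E'
from h import *
st(); im=snap('wrist','w5.png')
t=np.array([.4975,.2893,-.095]); c=frame(t,[[.125,.065],[.125,-.065],[-.125,-.065],[-.125,.065]]); print(proj('wrist',np.c_[c,np.full(4,.025)]).round())
E
```

```text
t 28.62 p [496.1 288.8 195. ] yaw 1.4817 zax [-0.004 -0.002 -1.   ] F [-0.31 -0.11 -1.83] M [-0.011 -0.078  0.035] op 0.564 ff 42.9 q6 [ 0.35  0.1   1.86 -0.    1.19  0.44]
[[450. 108.]
 [434. 231.]
 [205. 230.]
 [190. 107.]]
```

View pics/w5.png

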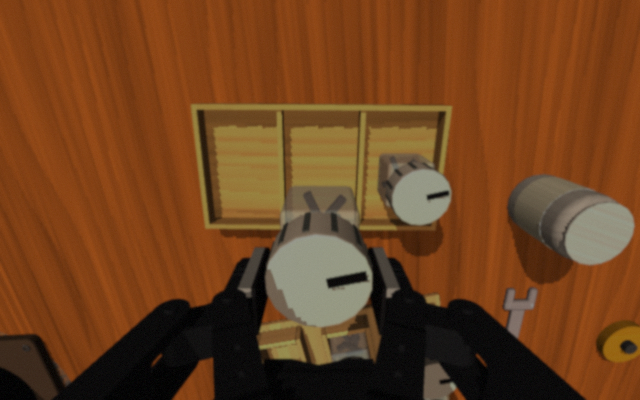

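The tray corners match the prediction, and the second jar is over the middle compartment. I'll lower it.

Request:
step_arm(
  increments=[
    [[1,0.5,-30],[0,0,0]],
    [[0,0,-30],[0,0,0]],
    [[0,0,-25],[0,0,0]],
    [[0,0,-15],[0,0,0]],
    [[0,0,-10],[0,0,0]],
    [[0,0,-5],[0,0,0]],
    [[0,0,0],[0,0,0]],
    [[0,0,0],[0,0,0]],
  ],
)

```text
time: 29.33
eef_pos: [0.4991, 0.2901, 0.0834]
tcp_rot: [0.738, 0.675, 0.001, 0.0]
contact_force: [-0.3, 0.0, -1.6]
opening: 0.568
finger_force: 43.0
```

Request:
step_arm(
  increments=[
    [[0,0,0],[0,0,0]],
    [[0,0,0],[0,0,0]],
  ],
)

```text
time: 29.5
eef_pos: [0.4994, 0.2907, 0.084]
tcp_rot: [0.738, 0.675, 0.001, 0.001]
contact_force: [0.0, 0.7, -2.0]
opening: 0.569
finger_force: 43.0
```

Request:
step_arm(
  increments=[
    [[-1,0,-7],[0,0,0]],
    [[0,0,-4],[0,0,0]],
    [[0,0,0],[0,0,0]],
    [[0,0,-2],[0,0,0]],
    [[0,0,0],[0,0,0]],
    [[0,0,0],[0,0,0]],
  ],
)

```text
time: 30.0
eef_pos: [0.4978, 0.2906, 0.0708]
tcp_rot: [0.738, 0.675, 0.0, 0.0]
contact_force: [-0.8, 0.2, 5.2]
opening: 0.569
finger_force: 43.5
```

Request:
step_arm(
  increments=[
    [[0,0,-1],[0,0,0]],
    [[0,0,0],[0,0,0]],
    [[0,0,0],[0,0,0]],
  ],
)

```text
time: 30.25
eef_pos: [0.498, 0.2906, 0.0707]
tcp_rot: [0.738, 0.675, 0.0, 0.0]
contact_force: [-2.0, -1.4, 8.7]
opening: 0.562
finger_force: 43.9
```

Request:
step_arm(
  increments=[
    [[0,0,0],[0,0,0]],
    [[0,0,0],[0,0,0]],
    [[0,0,0],[0,0,0]],
    [[0,0,20],[0,0,0]],
    [[0,0,25],[0,0,0]],
    [[0,0,25],[0,0,0]],
    [[-4.4,-36.8,0],[0,0,0.019]],
    [[-4.4,-36.8,0],[0,0,0.019]],
  ],
  fingers=0.5,
)

```text
time: 30.92
eef_pos: [0.4899, 0.2174, 0.1407]
tcp_rot: [0.723, 0.69, 0.002, 0.001]
contact_force: [0.5, 0.0, -0.0]
opening: 0.754
finger_force: 0.0
```

Request:
step_arm(
  increments=[
    [[-4.4,-36.8,0],[0,0,0.019]],
    [[-4.4,-36.8,0],[0,0,0.019]],
    [[-4.4,-36.8,0],[0,0,0.019]],
    [[-4.4,-36.8,0],[0,0,0.019]],
    [[-4.4,-36.8,0],[0,0,0.019]],
    [[-4.4,-36.8,0],[0,0,0.019]],
    [[-4.4,-36.8,0],[0,0,0.019]],
    [[-4.4,-36.8,0],[0,0,0.019]],
  ],
)

```text
time: 31.58
eef_pos: [0.4527, -0.0792, 0.1383]
tcp_rot: [0.67, 0.742, 0.0, 0.0]
contact_force: [0.9, 0.4, 0.4]
opening: 0.75
finger_force: 0.0
```

Request:
step_arm(
  increments=[
    [[-4.4,-36.8,0],[0,0,0.019]],
    [[0,0,0],[0,0,0]],
    [[0,0,0],[0,0,0]],
    [[0,0,0],[0,0,0]],
  ],
)

```text
time: 31.92
eef_pos: [0.4487, -0.1141, 0.1381]
tcp_rot: [0.664, 0.748, 0.0, -0.001]
contact_force: [-0.1, -1.0, -0.2]
opening: 0.744
finger_force: 0.0
```

```bash
 python3 - <<'E'
from h import *
st(); im=snap('wrist','w6.png'); print(proj('wrist',[[.4495,-.1126,.094]]))
E
```

```text
t 31.92 p [ 448.7 -114.1  138.1] yaw 1.6897 zax [-0.001  0.001 -1.   ] F [-0.13 -1.01 -0.22] M [-0.042  0.003 -0.042] op 0.744 ff 0.0 q6 [-0.47 -0.09  2.16  0.    1.07 -0.59]
[[319.4533656  221.69793147]]
```

Request:
step_arm(
  increments=[
    [[1,0.5,-28],[0,0,0]],
    [[0,0,-23],[0,0,0]],
    [[0,0,-14],[0,0,0]],
    [[0,0,0],[0,0,0]],
    [[0,0,0],[0,0,0]],
  ],
)

```text
time: 32.38
eef_pos: [0.4495, -0.1123, 0.0727]
tcp_rot: [0.663, 0.749, -0.0, -0.001]
contact_force: [-0.1, 0.7, 0.6]
opening: 0.75
finger_force: 0.0
```

Request:
step_arm(
  increments=[
    [[0,0,0],[0,0,0]],
    [[0,0,0],[0,0,0]],
    [[0,0,0],[0,0,0]],
    [[0,0,0],[0,0,0]],
    [[0,0,0],[0,0,0]],
    [[0,0,0],[0,0,0]],
  ],
  fingers=-1,
  grip_force=40,
)

```text
time: 32.88
eef_pos: [0.451, -0.1143, 0.0748]
tcp_rot: [0.664, 0.748, 0.001, 0.001]
contact_force: [-0.5, 1.0, 5.8]
opening: 0.567
finger_force: 42.0
```

Request:
step_arm(
  increments=[
    [[0,0,10],[0,0,0]],
    [[0,0,20],[0,0,0]],
    [[0,0,25],[0,0,0]],
    [[0,0,25],[0,0,0]],
    [[0,0,25],[0,0,0]],
    [[0,0,20],[0,0,0]],
    [[0,0,0],[0,0,0]],
    [[0,0,0],[0,0,0]],
  ],
)

```text
time: 33.55
eef_pos: [0.4502, -0.1142, 0.1991]
tcp_rot: [0.664, 0.748, 0.0, 0.001]
contact_force: [-0.4, -0.5, -2.2]
opening: 0.569
finger_force: 42.8
```

Request:
step_arm(
  increments=[
    [[0,18,0],[0,0,-0.01]],
    [[0,37.5,0],[0,0,-0.02]],
    [[0,37.5,0],[0,0,-0.02]],
    [[0,37.5,0],[0,0,-0.02]],
    [[0,37.5,0],[0,0,-0.02]],
    [[0,37.5,0],[0,0,-0.02]],
  ],
)

```text
time: 34.05
eef_pos: [0.448, 0.0931, 0.1956]
tcp_rot: [0.704, 0.71, -0.002, -0.002]
contact_force: [0.3, 0.3, -1.6]
opening: 0.566
finger_force: 42.7
```

Request:
step_arm(
  increments=[
    [[-6,37.5,0],[0,0,-0.02]],
    [[-6,37.5,0],[0,0,-0.02]],
    [[-6,37.5,0],[0,0,-0.02]],
    [[-6,37.5,0],[0,0,-0.02]],
    [[-6,37.5,0],[0,0,-0.02]],
    [[-4,18,0],[0,0,0]],
    [[0,0,0],[0,0,0]],
    [[0,0,0],[0,0,0]],
  ],
)

```text
time: 34.72
eef_pos: [0.4143, 0.2971, 0.1957]
tcp_rot: [0.737, 0.675, -0.002, -0.001]
contact_force: [-0.8, -0.4, -1.4]
opening: 0.568
finger_force: 42.7
```

```bash
 python3 - <<'E'
from h import *
st(); im=snap('wrist','w7.png')
t=np.array([.4975,.2893,-.095]); c=frame(t,[[.125,.065],[.125,-.065],[-.125,-.065],[-.125,.065]]); print(proj('wrist',np.c_[c,np.full(4,.025)]).round())
E
```

```text
t 34.72 p [414.3 297.1 195.7] yaw 1.4831 zax [-0.004 -0.003 -1.   ] F [-0.81 -0.41 -1.37] M [-0.004  0.054  0.001] op 0.568 ff 42.7 q6 [ 0.42 -0.05  2.01 -0.    1.18  0.51]
[[534. 109.]
 [508. 231.]
 [280. 230.]
 [275. 107.]]
```

View pics/w7.png

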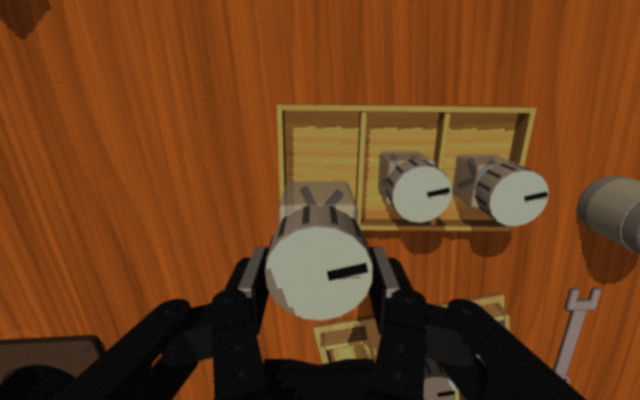

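The tray is in place with two jars standing in it. I'll lower the third into the near compartment.

Request:
step_arm(
  increments=[
    [[0,0,-30],[0,0,0]],
    [[0,0,-30],[0,0,0]],
    [[0,0,-25],[0,0,0]],
    [[0,0,-15],[0,0,0]],
    [[0,0,-10],[0,0,0]],
    [[0,0,-5],[0,0,0]],
    [[0,0,0],[0,0,0]],
    [[0,0,0],[0,0,0]],
  ],
)

```text
time: 35.43
eef_pos: [0.4167, 0.2968, 0.0841]
tcp_rot: [0.739, 0.674, 0.001, 0.0]
contact_force: [-0.0, 0.2, -0.9]
opening: 0.562
finger_force: 42.8
```

Request:
step_arm(
  increments=[
    [[0,0,0],[0,0,0]],
    [[0,0,-7],[0,0,0]],
    [[0,0,-4],[0,0,0]],
    [[0,0,0],[0,0,0]],
    [[0,0,-1],[0,0,0]],
    [[0,0,0],[0,0,0]],
    [[0,0,0],[0,0,0]],
  ],
)

```text
time: 36.02
eef_pos: [0.4161, 0.2973, 0.072]
tcp_rot: [0.738, 0.675, 0.0, -0.0]
contact_force: [-1.0, -0.3, 3.3]
opening: 0.57
finger_force: 43.0
```

Request:
step_arm(
  increments=[
    [[0,0,-1],[0,0,0]],
    [[0,0,0],[0,0,0]],
    [[0,0,0],[0,0,0]],
  ],
)

```text
time: 36.27
eef_pos: [0.4162, 0.2974, 0.0719]
tcp_rot: [0.738, 0.675, -0.0, -0.0]
contact_force: [-3.6, -1.2, 8.6]
opening: 0.566
finger_force: 43.7
```

Request:
step_arm(
  increments=[
    [[0,0,0],[0,0,0]],
    [[0,0,0],[0,0,0]],
    [[0,0,0],[0,0,0]],
    [[0,0,20],[0,0,0]],
    [[0,0,35],[0,0,0]],
    [[0,0,35],[0,0,0]],
    [[0,0,35],[0,0,0]],
    [[8.4,-20,0],[0,0,0]],
  ],
  fingers=0.5,
)

```text
time: 36.93
eef_pos: [0.4277, 0.2803, 0.2038]
tcp_rot: [0.737, 0.676, 0.007, 0.002]
contact_force: [2.2, 0.4, 0.2]
opening: 0.746
finger_force: 0.0
```

Request:
step_arm(
  increments=[
    [[8.4,-37.9,0],[0,0,0]],
    [[8.4,-37.9,0],[0,0,0]],
    [[8.4,-37.9,0],[0,0,0]],
    [[8.4,-37.9,0],[0,0,0]],
    [[8.4,-37.9,0],[0,0,0]],
    [[8.4,-37.9,0],[0,0,0]],
    [[8.4,-37.9,0],[0,0,0]],
    [[8.4,-37.9,0],[0,0,0]],
  ],
  fingers=-1,
)

```text
time: 37.6
eef_pos: [0.4915, -0.0281, 0.1952]
tcp_rot: [0.738, 0.674, 0.0, 0.0]
contact_force: [0.8, 1.3, -0.4]
opening: -0.001
finger_force: 0.0
```

Request:
step_arm(
  increments=[
    [[8.4,-37.9,0],[0,0,0]],
    [[8.4,-37.9,0],[0,0,0]],
    [[8.4,-37.9,0],[0,0,0]],
    [[8.4,-37.9,0],[0,0,0]],
    [[8.4,-37.9,0],[0,0,0]],
    [[8.4,-37.9,0],[0,0,0]],
    [[8.4,-37.9,0],[0,0,0]],
    [[8.4,-20,0],[0,0,0]],
  ],
)

```text
time: 38.27
eef_pos: [0.5585, -0.3157, 0.1948]
tcp_rot: [0.739, 0.673, -0.001, 0.0]
contact_force: [-1.2, 0.4, 0.1]
opening: 0.0
finger_force: 0.0
```

Request:
step_arm(
  increments=[
    [[0,0,0],[0,0,0]],
    [[0,0,0],[0,0,0]],
  ],
)

```text
time: 38.43
eef_pos: [0.5585, -0.3124, 0.1944]
tcp_rot: [0.739, 0.674, -0.0, -0.001]
contact_force: [0.3, -0.1, -0.9]
opening: -0.006
finger_force: 0.0
```

```bash
 python3 - <<'E'
from h import *
st(); im=cams.read_camera('top')
r=rect('top',im,.33,.70,-.36,.40,.03,1.0); cv2.imwrite('pics/r4.png',r[:,:,::-1])
E
```

```text
t 38.43 p [ 558.5 -312.4  194.4] yaw 1.4787 zax [-0.001  0.001 -1.   ] F [ 0.31 -0.14 -0.89] M [ 0.024 -0.075 -0.018] op -0.006 ff 0.0 q6 [-0.67  0.24  1.7   0.    1.2  -0.58]
```

View pics/r4.png

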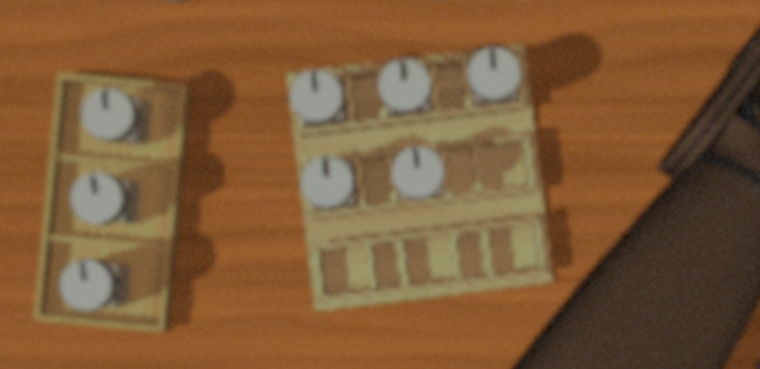

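Three jars stand in the tray and the five tight ones remain in the rack. Now I'll go down behind toggle 1.

Request:
step_arm(
  increments=[
    [[0,2.5,-35],[0,0,0.035]],
    [[0,0,-35],[0,0,0]],
    [[0,0,-30],[0,0,0]],
    [[0,0,-20],[0,0,0]],
    [[0,0,-12],[0,0,0]],
    [[0,0,0],[0,0,0]],
    [[0,0,0],[0,0,0]],
    [[0,0,0],[0,0,0]],
  ],
)

```text
time: 39.15
eef_pos: [0.56, -0.3093, 0.0656]
tcp_rot: [0.726, 0.688, 0.0, 0.002]
contact_force: [0.7, 0.2, -0.2]
opening: 0.0
finger_force: 0.0
```

```bash
 python3 - <<'E'
from h import *
st(); im=snap('wrist','w8.png'); c=cal('wrist'); p=frame([.46,-.3045,-.053],[[x,0] for x in(.054,.018,-.018,-.054)]); print(p)
S=cams.read_camera('scene'); cv2.imwrite('pics/s3.png',cv2.resize(S[180:330,140:340],None,fx=3,fy=3)[:,:,::-1])
E
```

```text
t 39.15 p [ 560.  -309.3   65.6] yaw 1.5163 zax [ 0.003 -0.002 -1.   ] F [ 0.68  0.21 -0.17] M [ 0.009 -0.035 -0.008] op 0.0 ff 0.0 q6 [-0.66  0.39  1.78  0.    0.98 -0.61]
[[ 0.51392417 -0.30736066]
 [ 0.47797472 -0.30545355]
 [ 0.44202528 -0.30354645]
 [ 0.40607583 -0.30163934]]
```

View pics/s3.png

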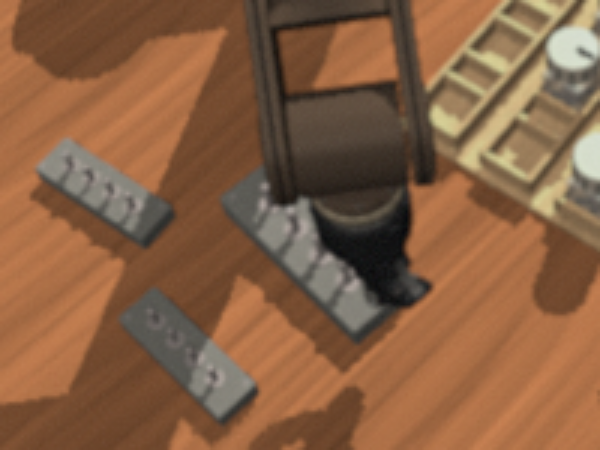

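The gripper sits just beyond toggle 1, in line with the row. I'll lower to sweep height and sweep.

Request:
step_arm(
  increments=[
    [[0,0,-10],[0,0,0]],
    [[0,0,-7],[0,0,0]],
    [[0,0,0],[0,0,0]],
    [[0,0,0],[0,0,0]],
    [[-12,0.6,0],[0,0,0]],
    [[-16,0.9,0],[0,0,0]],
    [[-16,0.9,0],[0,0,0]],
  ],
)

```text
time: 39.83
eef_pos: [0.5153, -0.3069, 0.0467]
tcp_rot: [0.726, 0.687, 0.001, 0.001]
contact_force: [2.2, 0.4, -0.8]
opening: -0.002
finger_force: 1.2
```

Request:
step_arm(
  increments=[
    [[-18,0.9,0],[0,0,0]],
    [[-18,0.9,0],[0,0,0]],
    [[-18,0.9,0],[0,0,0]],
    [[-18,0.9,0],[0,0,0]],
  ],
)

```text
time: 40.17
eef_pos: [0.4433, -0.3036, 0.0472]
tcp_rot: [0.727, 0.687, 0.001, 0.002]
contact_force: [3.1, 0.6, -1.1]
opening: -0.002
finger_force: 1.2
```

Request:
step_arm(
  increments=[
    [[-18,0.9,0],[0,0,0]],
    [[-18,0.9,0],[0,0,0]],
    [[-16,0.9,0],[0,0,0]],
    [[-10,0.9,0],[0,0,0]],
    [[0,0,0],[0,0,0]],
  ],
)

```text
time: 40.58
eef_pos: [0.3792, -0.299, 0.0463]
tcp_rot: [0.727, 0.687, -0.0, -0.001]
contact_force: [-0.2, -0.3, 0.6]
opening: 0.002
finger_force: 0.3
```

Request:
step_arm(
  increments=[
    [[0,0,20],[0,0,0]],
    [[0,0,35],[0,0,0]],
    [[0,0,35],[0,0,0]],
    [[0,0,35],[0,0,0]],
    [[0,-38,0],[0,0,0]],
    [[0,-38,0],[0,0,0]],
    [[0,-38,0],[0,0,0]],
    [[0,-38,0],[0,0,0]],
  ],
)

```text
time: 41.25
eef_pos: [0.3814, -0.4532, 0.1722]
tcp_rot: [0.726, 0.688, -0.0, 0.001]
contact_force: [0.2, -0.1, 0.1]
opening: 0.001
finger_force: 0.0
```

Request:
step_arm(
  increments=[
    [[0,-38,0],[0,0,0]],
    [[0,-38,0],[0,0,0]],
    [[0,-38,0],[0,0,0]],
    [[0,0,0],[0,0,0]],
    [[0,0,0],[0,0,0]],
  ],
)

```text
time: 41.67
eef_pos: [0.3806, -0.5669, 0.1701]
tcp_rot: [0.727, 0.687, 0.0, -0.001]
contact_force: [0.9, 0.4, 0.8]
opening: -0.003
finger_force: 0.0
```

```bash
 python3 - <<'E'
from h import *
st(); S=cams.read_camera('scene'); cv2.imwrite('pics/s4.png',cv2.resize(S[120:300,190:430],None,fx=3.2,fy=3.2,interpolation=cv2.INTER_CUBIC)[:,:,::-1])
E
```

```text
t 41.67 p [ 380.6 -566.9  170.1] yaw 1.5137 zax [-0.     0.001 -1.   ] F [0.9 0.4 0.8] M [ 0.051 -0.021 -0.017] op -0.003 ff 0.0 q6 [-1.13  0.35  1.61  0.    1.18 -1.07]
```

View pics/s4.png

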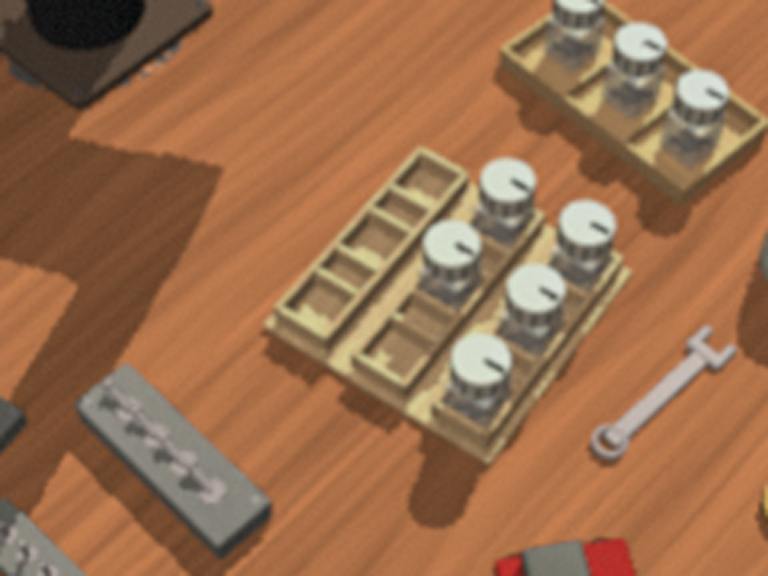

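In the last view all four toggles of the large bank lie over towards the robot, around crop (110,400) to (210,490). Three jars stand in the tray and five remain in the rack. I'm handing in.

```bash
 python3 -c "
from plant import sign_off
print(sign_off())"
```

```text
the job is handed in; nothing more can be done
None
```

The job is handed in: all eight caps were tested, the three loose jars stand upright in the tray, the five tight ones are still in the rack, and all four toggles were then swept off; I viewed 16 pictures, two over the limit of 14.

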